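# Scrape the ceramic offcuts off the cutting plate

## Robot

A 7-joint arm with a two-finger parallel gripper is mounted at the origin on a cart in front of the work surface, level with it; the furniture and walls round the work are solid. World frame = base frame: x ahead of the robot, y to its left, z up, the work surface at z = 0. Lengths are in m, angles in rad, forces in N, time in s.
With the tool pointing down it reaches from about 0.4 to 0.85 m from the base axis. Payload 10.4 kg.
Tool frame: the origin (TCP) lies between the finger pads; the fingertips stand 19 mm ahead of it and the grasp point (between the pads) is the TCP; z points along the fingers, x is the direction in which the jaws open and shut, and the axes are right-handed (so a half turn about z gives the same grasp; the last joint's range is limited). The gripper opens to 85 mm and grips with 20 to 120 N. Pads are 22 mm wide; open, the fingers measure 114 mm over their backs; the gripper's body (76 mm by 85 mm) begins 54 mm behind the grasp point. The pads swing forward as they close: fully open they stand 13 mm farther back than shut.
Start: joints at [1.14, 0.332, -0.065, 1.46, 0.022, 1.35, -0.088], TCP at [0.248, -0.574, 0.25] pointing down, gripper open.
Joint ranges: [-2.6, 2.6], [-0.5, 2.12], [-1.47, 1.34], [0.16, 2.42], [-1.27, 4.41], [0.06, 2.06], [-2.6, 2.6]. Speed limits (rad/s): [2.22, 2.22, 2.79, 2.79, 3.14, 3.14, 3.14].

## Interface

Orientations are given as a unit quaternion [x, y, z, w].
In Python, from workcell import manip gives the robot as it stands. The module is installed in compiled form; this text tells all that it offers.
- The arm moves only by the tool send_rows, never from a script. Its argument "steps" is a list of rows, each a list of 2 entries, a list of its own where there are three numbers: the shift along the tool's x, y, z in m, then the turn about the tool's z in rad. In form: [[[x, y, z], spin], ...]. A call has exactly 8 rows; each row is the pose to reach, as a shift and turn from the pose commanded when the call began, along the tool's axes at that moment; what a row does not reach only later rows make up. A row lasts 1/8 s, in which the tool goes at most 62.5 mm and 10.7 degrees, less where a joint would pass 70% of its speed; a pose out of reach is approached as far as the arm can. A call with a gripper value outside its range is refused whole. "hand" is the opening, from 0 (shut) to 1 (fully open), set as the call begins (left out, the last holds). The fingers move at their own pace and stop on an object; "force" is the grip in N (left out, the last holds). Time passes only in rows, so rows that repeat a pose let the fingers close, or fill a call up. It gives the time, the measured TCP pose, the force and the opening at its end, in the units of the state.
- manip.get_obs(): the state, without advancing time (a new reading comes with each control period).
- manip.camera(name): name is "scene" or "top" or "wrist"; returns (picture, depth): 400x640x3 uint8, red, green, blue; 400x640 float32, m along the optical axis (not along the pixel's ray), 0 where there is no reading.
- manip.camera_info(name): a dict with "intrinsics" (3x3 intrinsics, pixels), "pose" (4x4, takes a point from camera to world coordinates); the wrist camera has in their place "T_tool_cam" (4x4, takes a point from camera to tool coordinates, whose origin is the TCP and whose axes are the tool frame's). Camera axes: x right, y up, looking along -z (the intrinsics and any distortion apply to the point x, -y, -z); pixel columns grow to the right and rows downward; lengths in m; the calibration is good to about 2 mm. A picture is of the moment at which its call begins: read the wrist's pose just before it. camera_info takes no time and is no camera call.
- manip.hand_in(): hands the job in, once; it reports no verdict.
The state is a dict: "clock": time; "joint_pos": joint angles; "joint_velocities": joint speeds; "tau": joint torques, N m; "position": TCP position; "ee_rot": TCP orientation; "ft_force": force on the tool from outside, world axes, zero at the start; "torque": the same for the moment, N m; "grip_width": opening from 0.0 (shut) to 1.0 (fully open).
Only numpy, scipy, OpenCV 4.12 (cv2) and the standard library are available. Lean on these libraries where they do the work, as an engineer would, in place of code of your own. Each camera call takes 0.05 s, during which the arm holds its last target.

## Task

Take the scraper block and clear all four white offcuts off the cutting plate into the trough at its front: set the scraper's bottom edge down behind the rearmost offcuts, under the clear shield, and draw it forward to the front lip, pressing lightly on the plate all the way, in as many strokes as it takes. Move the offcuts with the scraper only, do not press hard, and do not knock the shield, the trough or the bottles and the jar. Then stand the scraper upright on the bench again and let go.

Things in the scene. Friction and masses are not known exactly. Their poses are not given: they have to be found in the camera images.
- cutting_plate: Fixed cutting station: dark flat rigid steel plate, its top 55 mm above the bench, open to the front, which faces the robot. Origin on the bench; x to the plate's rear, y across it to the left, z up. Plate top: x from -85 (front lip) to +99 mm (rear rim), y from -56 to +56 mm between side rims that rise 12 mm above it. Posts of the shield at x = +95, y = -66 and +66 mm.
- front_lip (a point): Middle of the plate's front lip, on the plate top (x = -85 mm of the plate). The sheet has no rim here; it is bent down steeply, reaching about 10 mm farther forward, over the trough. Axes as the plate's.
- shield_edge (a point): Middle of the lower front edge of the clear eye shield (x = +26 mm of the plate, 210 mm above the plate top). The shield, 156 mm wide and 6 mm thick at this edge, runs level from here 85 mm to the rear. Behind the rearmost offcuts a tool pointing straight down would hit it: lean the tool back towards the robot by about 30 degrees. Axes as the plate's.
- scraper: The scraper block, 0.13 to 0.22 kg, loose, standing upright on the bench. Foot 26 (x) x 70 (y) x 35 (z) mm with two long straight bottom edges along y; on it an upright handle 20 (x) x 40 (y) mm that reaches from 35 to 112 mm above the underside. Front and back are alike. Origin at the centre of the underside, z up along the handle.
- trough: Cream open trough, 56 x 150 x 40 mm, standing on the bench along and under the plate's front lip, 108 mm in front of the plate's origin, long side along the lip. Origin at the centre of its underside, y along its length. Inside it is 38 x 130 mm, its floor 3 mm above the bench, its rim 40 mm. Loose.
- offcut_1: Loose chip of white ceramic plate, about 20 x 14 mm, 6 mm thick, 12 g, lying on the plate. Origin at the centre of its underside.
- offcut_2: Loose chip of white ceramic plate, about 20 x 16 mm, 6 mm thick, 12 g, lying on the plate. Origin at the centre of its underside.
- offcut_3: Loose chip of white ceramic plate, about 20 x 20 mm, 6 mm thick, 12 g, lying on the plate. Origin at the centre of its underside.
- offcut_4: Loose chip of white ceramic plate, about 19 x 14 mm, 6 mm thick, 12 g, lying on the plate. Origin at the centre of its underside.
- jar: Bystander: squat jar with wide blue cap, 53 mm diameter, 86 mm high, origin at the centre of its underside.
- green_bottle: Bystander: small bottle with green cap, 46 mm diameter, 92 mm high, right of the plate, origin at the centre of its underside.
- dark_bottle: Bystander: dark brown bottle, 42 mm diameter, 104 mm high, left of the plate, origin at the centre of its underside.

How it is judged:
By the outcome, as a careful person would: the job done as asked, in the order asked, and still so for the second after the job is handed in, with the robot touching nothing.
It also fails if it takes over 64 s, if anything falls off the work surface, if the arm or the gripper's body presses on something with over 40 N, if the wrist force passes 120 N, or if a joint passes its speed limit or range.

## Working session

There is one attempt and no reset: what is moved stays moved. The work goes in short steps, Python scripts to look and compute and a tool call to move; the robot and the scene stay as the last step left them, time stands still between calls to the robot, and variables do not carry over. Pictures are saved under pics/ and viewed, and the job is handed in when it is done.

Besides the shell and the picture viewer there is one more tool, called after "Emit:" by a JSON object that holds its "api" and its "payload". send_rows: Moves the arm, as the interface text tells. Its arguments: {"type":"object","properties":{"steps":{"type":"array"},"hand":{"type":"number"},"force":{"type":"number"}},"required":["steps"]}

```bash
mkdir -p pics; cat > h.py <<'E'
import numpy as np, cv2
from workcell import manip
from scipy.spatial.transform import Rotation as R
def cam(n,fn=None):
    o=manip.get_obs()
    i=manip.camera_info(n); 
    p,d=manip.camera(n)
    if fn: cv2.imwrite('pics/'+fn,p[:,:,::-1])
    if 'pose' in i: T=np.array(i['pose'])
    else:
        W=np.eye(4);W[:3,:3]=R.from_quat(o['ee_rot']).as_matrix();W[:3,3]=o['position'];T=W@np.array(i['T_tool_cam'])
    return p,d,np.array(i['intrinsics']),T
def cloud(d,K,T):
    v,u=np.mgrid[:d.shape[0],:d.shape[1]]
    X=np.stack([(u-K[0,2])/K[0,0]*d,-(v-K[1,2])/K[1,1]*d,-d],-1)
    return X@T[:3,:3].T+T[:3,3]
E
python3 - <<'E'
from h import *
np.set_printoptions(precision=4,suppress=True)
print(manip.get_obs())
for n in ['scene','top','wrist']:
    p,d,K,T=cam(n,n+'0.png'); print(n,manip.camera_info(n)); np.savez('pics/'+n+'0.npz',p=p,d=d,K=K,T=T)
E
```

```text
{'clock': 0.0, 'joint_pos': array([ 1.1404,  0.3329, -0.0647,  1.461 ,  0.0216,  1.3499, -0.0885]), 'joint_velocities': array([-0.0003, -0.0014,  0.0001,  0.0021,  0.0005, -0.0005,  0.0005]), 'tau': array([ -0.0009, -62.5439,   0.0495, -39.1599,   0.0163,   0.0099,
        -0.    ]), 'position': array([ 0.2477, -0.5734,  0.2495]), 'ee_rot': array([ 0.8357, -0.5493, -0.0006, -0.0004]), 'ft_force': array([-0.0572,  0.3496,  0.1402]), 'torque': array([0.0235, 0.0504, 0.022 ]), 'grip_width': 1.0024875605051238}
scene {'intrinsics': array([[498.4683,   0.    , 318.4956],
       [  0.    , 498.4683, 205.515 ],
       [  0.    ,   0.    ,   1.    ]]), 'pose': array([[-0.5315,  0.4334, -0.7278, -0.5816],
       [-0.8469, -0.287 ,  0.4476,  0.7391],
       [-0.0149,  0.8543,  0.5196,  1.0078],
       [ 0.    ,  0.    ,  0.    ,  1.    ]])}
top {'intrinsics': array([[411.1502,   0.    , 320.8474],
       [  0.    , 411.1502, 193.8696],
       [  0.    ,   0.    ,   1.    ]]), 'pose': array([[ 0.0145,  0.996 , -0.0877,  0.4857],
       [-0.9999,  0.0149,  0.0031,  0.0371],
       [ 0.0044,  0.0877,  0.9961,  1.2369],
       [ 0.    ,  0.    ,  0.    ,  1.    ]])}
wrist {'intrinsics': array([[355.6274,   0.    , 322.0874],
       [  0.    , 355.6274, 198.3972],
       [  0.    ,   0.    ,   1.    ]]), 'T_tool_cam': array([[ 1.    , -0.0011, -0.0001,  0.0001],
       [-0.0011, -0.9612, -0.2759, -0.07  ],
       [ 0.0002,  0.2759, -0.9612, -0.1236],
       [ 0.    ,  0.    ,  0.    ,  1.    ]])}
```

View pics/scene0.png

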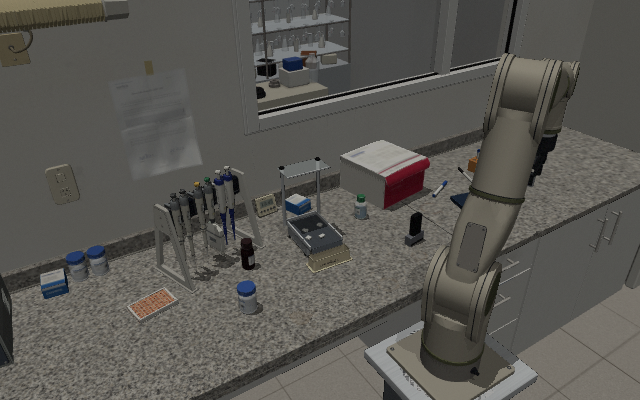

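View pics/top0.png

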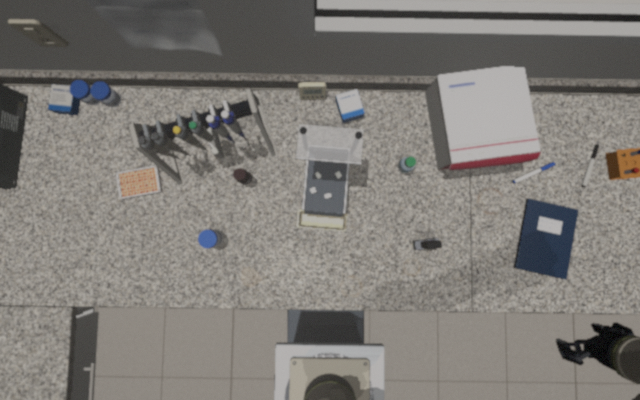

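View pics/wrist0.png

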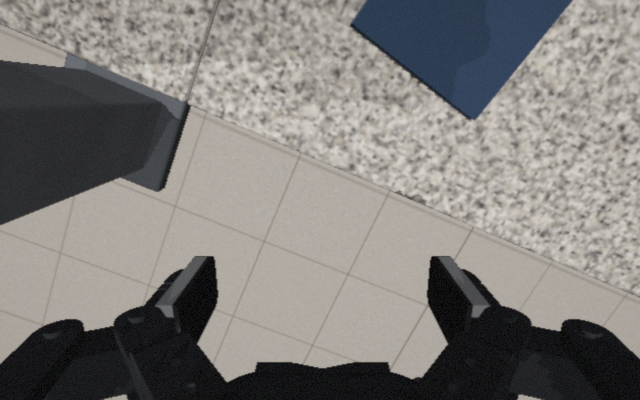

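The top view shows the plate around (326,188), with the trough at (322,220), the shield at (330,145), the scraper at (427,244), the green bottle at (409,163), the dark bottle at (242,175) and the jar at (208,238). Next I'll measure these from the depth.

```bash
python3 - <<'E'
from h import *
np.set_printoptions(precision=4,suppress=True)
z=np.load('pics/top0.npz');P=cloud(z['d'],z['K'],z['T'])
c=z['p'][110:270,280:460];cv2.imwrite('pics/topc.png',cv2.resize(c,None,fx=4.4,fy=3.7*1,interpolation=cv2.INTER_CUBIC)[:,:,::-1])
z2=np.load('pics/scene0.npz');c=z2['p'][150:280,220:440];cv2.imwrite('pics/scenec.png',cv2.resize(c,None,fx=3.6,fy=3.6,interpolation=cv2.INTER_CUBIC)[:,:,::-1])
P2=cloud(z2['d'],z2['K'],z2['T'])
for nm,Q,b in [('top',P,z),('sc',P2,z2)]:
    x,y,zz=Q[...,0],Q[...,1],Q[...,2]
    bench=(abs(x-.45)<.05)&(abs(y+.1)<.06); print(nm,'bench',np.median(zz[bench]))
    m=(zz>.1)&(zz<.13)&(abs(x-.37)<.08)&(abs(y+.22)<.08); q=Q[m]; print('handle top',m.sum(),q.mean(0) if len(q) else 0, q.min(0),q.max(0))
    if len(q)>5: print(cv2.minAreaRect((q[:,:2]*1000).astype(np.float32)))
    m=(zz>.02)&(zz<.05)&(abs(x-.37)<.08)&(abs(y+.22)<.08); q=Q[m]; print('foot',m.sum(),q.mean(0),cv2.minAreaRect((q[:,:2]*1000).astype(np.float32)))
    m=(zz>.05)&(zz<.06)&(abs(x-.52)<.15)&(abs(y-.03)<.07); q=Q[m]; print('plate',m.sum(),q.mean(0),cv2.minAreaRect((q[:,:2]*1000).astype(np.float32)))
    m=(zz>.23)&(zz<.3)&(abs(x-.6)<.15)&(abs(y-.03)<.15); q=Q[m]; print('shield',m.sum(),q.mean(0),cv2.minAreaRect((q[:,:2]*1000).astype(np.float32)))
    m=(zz>.033)&(zz<.045)&(abs(x-.43)<.06)&(abs(y-.03)<.1); q=Q[m]; print('trough',m.sum(),q.mean(0),cv2.minAreaRect((q[:,:2]*1000).astype(np.float32)))
    for n,xx,yy in [('green',.56,-.17),('dark',.53,.22),('jar',.38,.3)]:
        m=(zz>.08)&(abs(x-xx)<.06)&(abs(y-yy)<.06); q=Q[m]; print(n,m.sum(),q.mean(0) if len(q) else '')
E
```

```text
top bench -0.000595790484571479
handle top 51 [ 0.4461 -0.2724  0.1106] [ 0.4412 -0.2956  0.1012] [ 0.45   -0.2567  0.1142]
((445.73529052734375, -276.1578063964844), (8.339473724365234, 38.97475051879883), 1.1213215589523315)
foot 44 [ 0.4426 -0.2507  0.0336] ((443.3605041503906, -256.0027770996094), (15.034420013427734, 28.152263641357422), 5.424711227416992)
plate 1650 [0.6018 0.0217 0.0546] ((601.2612915039062, 25.60483169555664), (121.95642852783203, 138.710693359375), 88.92875671386719)
shield 2272 [0.6921 0.0158 0.2688] ((692.6075439453125, 15.832466125488281), (156.20742797851562, 85.90969848632812), 85.88845825195312)
trough 0 [nan nan nan] ((0.0, 0.0), (0.0, 0.0), 0.0)
green 0 
dark 0 
jar 25 [0.4373 0.3486 0.0848]
sc bench -0.0009700972593179591
handle top 47 [ 0.4416 -0.2714  0.1077] [ 0.4345 -0.2975  0.1001] [ 0.45   -0.2547  0.1137]
((442.1444396972656, -276.2696533203125), (14.597246170043945, 42.71709442138672), 2.6139180660247803)
foot 109 [ 0.4378 -0.2657  0.0345] ((439.6449890136719, -270.06561279296875), (21.644166946411133, 59.64876174926758), 2.0281903743743896)
plate 784 [0.5946 0.0208 0.0543] ((597.6432495117188, 23.815372467041016), (125.73998260498047, 145.75186157226562), 88.5245361328125)
shield 623 [0.6865 0.0192 0.2669] ((689.0177612304688, 15.253303527832031), (161.13739013671875, 96.73291015625), 85.52075958251953)
trough 22 [ 0.4881 -0.0015  0.0371] ((487.4322204589844, 7.795841217041016), (80.42987823486328, 4.944018840789795), 89.58043670654297)
green 0 
dark 0 
jar 34 [0.4344 0.3441 0.0844]<stdin>:15: RuntimeWarning: Mean of empty slice.
  ret = um.true_divide(
```

View pics/topc.png

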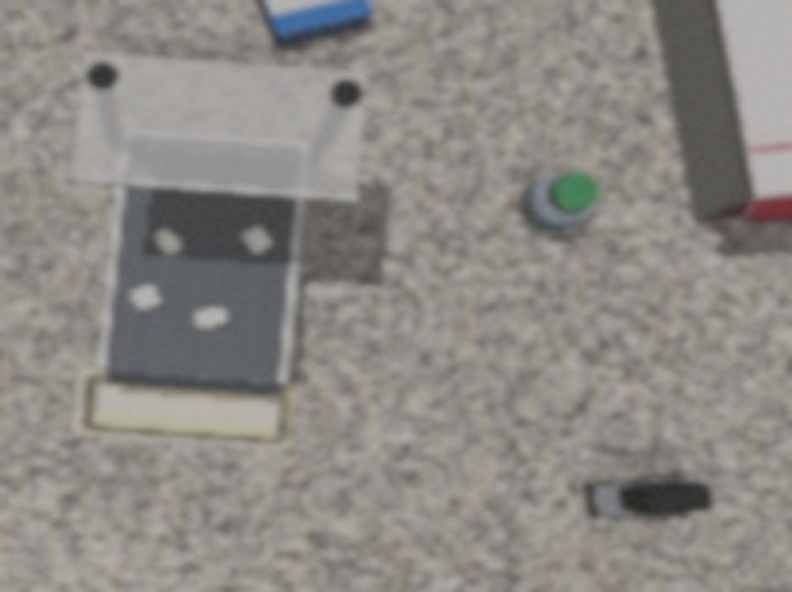

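View pics/scenec.png

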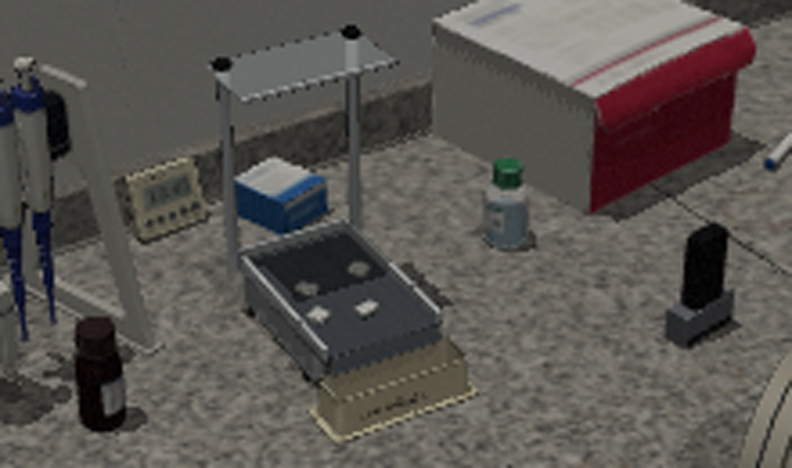

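```bash
python3 - <<'E'
from h import *
np.set_printoptions(precision=4,suppress=True,linewidth=150)
for n in ['top0','scene0']:
    z=np.load('pics/%s.npz'%n);Q=cloud(z['d'],z['K'],z['T']);x,y,zz=Q[...,0],Q[...,1],Q[...,2]
    print(n)
    g=z['p'].astype(int)
    m=(zz>.235)&(zz<.3)&(abs(x-.69)<.07)&(abs(y-.03)<.15); q=Q[m]
    r=cv2.minAreaRect((q[:,:2]*1000).astype(np.float32)); print('shield',cv2.boxPoints(r),np.percentile(q[:,2],[2,50,98]))
    m=(zz>.054)&(zz<.075)&(abs(x-.6)<.13)&(abs(y-.02)<.07)&(g.min(-1)>95); 
    k,l,s,c=cv2.connectedComponentsWithStats(m.astype(np.uint8))
    for i in range(1,k):
        if s[i,4]>4: q=Q[l==i]; print('off',s[i],q.mean(0),q.min(0),q.max(0))
    # trough: cream
    m=(zz>.0)&(zz<.05)&(abs(x-.5)<.06)&(abs(y-.02)<.12)&(g[...,0]>g[...,2]+25); q=Q[m]; print('cream',m.sum(),q.mean(0), cv2.boxPoints(cv2.minAreaRect((q[:,:2]*1000).astype(np.float32))))
    m=(zz>.06)&(zz<.073)&(abs(x-.6)<.13)&(abs(y-.02)<.09); q=Q[m]; print('rims',m.sum(),cv2.boxPoints(cv2.minAreaRect((q[:,:2]*1000).astype(np.float32))))
    for nm,u,v in [('green',409,163),('dark',242,175),('jar',208,238)] if n=='top0' else [('green',361,200),('dark',247,245),('jar',247,288)]:
        print(nm,Q[v,u])
E
```

```text
top0
shield [[644.1633 -58.9904]
 [729.8519 -65.15  ]
 [741.0518  90.6554]
 [655.3632  96.815 ]] [0.2651 0.2686 0.2748]
off [302 160  17  51 277] [0.6105 0.0711 0.0605] [0.5425 0.0417 0.054 ] [0.6884 0.0872 0.0727]
off [342 163   7  50 133] [ 0.6035 -0.0356  0.0638] [ 0.538  -0.0437  0.0542] [ 0.681  -0.0276  0.0716]
off [335 171   7   8  36] [ 0.6467 -0.0152  0.0603] [ 0.6366 -0.0242  0.0546] [ 0.6569 -0.0064  0.0662]
off [315 172   7   7  31] [0.6441 0.0431 0.0596] [0.6354 0.0337 0.055 ] [0.6525 0.0512 0.0642]
off [322 189  18  16 112] [0.5847 0.0075 0.0574] [ 0.561  -0.0191  0.0541] [0.6044 0.03   0.0648]
off [317 197  24  16  96] [0.5538 0.0152 0.056 ] [ 0.5382 -0.0224  0.0541] [0.5806 0.0444 0.0599]
off [314 199   3   2   5] [0.5735 0.0494 0.0561] [0.5717 0.0471 0.0546] [0.5746 0.0529 0.0568]
off [311 201   8   9  27] [0.5568 0.052  0.0561] [0.5457 0.041  0.0542] [0.5688 0.0612 0.0595]
cream 1 [0.5008 0.0374 0.0036] [[500.7726  37.4048]
 [500.7726  37.4048]
 [500.7726  37.4048]
 [500.7726  37.4048]]
rims 307 [[536.8766 -35.5385]
 [678.8718 -44.6308]
 [686.7988  79.1635]
 [544.80
[... 405 characters left out ...]
.066  0.0691]
off [287 221  24  26  50] [0.6261 0.079  0.0657] [0.5412 0.0699 0.0591] [0.7077 0.086  0.0704]
off [328 223  15  14  27] [ 0.5758 -0.0362  0.0658] [ 0.5307 -0.0419  0.0615] [ 0.6203 -0.0292  0.0704]
off [319 233   6   4  14] [0.5816 0.0142 0.0602] [0.5736 0.0041 0.0576] [0.5907 0.0239 0.0632]
off [305 235   6   4  16] [0.5974 0.0583 0.0594] [0.5909 0.05   0.0548] [0.6083 0.0669 0.0632]
cream 67 [0.4972 0.0533 0.0082] [[472.5398 -33.8559]
 [526.3483 -39.5229]
 [541.2159 101.6455]
 [487.4074 107.3125]]
rims 271 [[527.8756 -39.8561]
 [721.8422 -55.204 ]
 [732.8265  83.6169]
 [538.86    98.9648]]
green [ 0.6685 -0.2121  0.0776]
dark [0.6189 0.2659 0.0953]
jar [0.4442 0.3488 0.085 ]
```

The plate frame from the shield fit has its origin near (0.624, 0.021) and a yaw of about -4.1°. The moves offer no tilt, so the lean has to come from pivoting the scraper in the grip. I'll measure the gripper and wrist profile to see how much lean is needed, and refine the scraper and offcut positions.

```bash
python3 - <<'E'
from h import *
np.set_printoptions(precision=4,suppress=True,linewidth=150)
o=manip.get_obs();tp=o['position'];Rm=R.from_quat(o['ee_rot']).as_matrix()
q=[]
for n in ['top0','scene0']:
    z=np.load('pics/%s.npz'%n);Q=cloud(z['d'],z['K'],z['T']).reshape(-1,3);q.append(Q[z['d'].ravel()>0])
q=np.vstack(q);L=(q-tp)@Rm
m=(np.hypot(L[:,0],L[:,1])<.16)&(L[:,2]<.03)&(L[:,2]>-.5);L=L[m]
for a in np.arange(-.46,.02,.02):
    s=L[abs(L[:,2]-a)<.01]
    if len(s): print(round(a,2),len(s),'x',s[:,0].min().round(3),s[:,0].max().round(3),'y',s[:,1].min().round(3),s[:,1].max().round(3))
# offcuts in plate frame by brightness on the plate plane
yaw=-.0717;O=np.array([.6239,.0208]);c,s_=np.cos(yaw),np.sin(yaw);Rp=np.array([[c,-s_],[s_,c]])
for n in ['top0','scene0']:
    z=np.load('pics/%s.npz'%n);K,T,p=z['K'],z['T'],z['p'].astype(float)
    v,u=np.mgrid[:400,:640]
    ray=np.stack([(u-K[0,2])/K[0,0],-(v-K[1,2])/K[1,1],-np.ones_like(u)],-1)@T[:3,:3].T
    X=T[:3,3]+ray*((.061-T[2,3])/ray[...,2])[...,None]
    l=(X[...,:2]-O)@Rp
    roi=(abs(l[...,1])<.053)&(l[...,0]>-.08)&(l[...,0]<.08)
    g=p.mean(-1); 
    # local threshold
    bg=cv2.medianBlur(g.astype(np.uint8),21).astype(float)
    m=roi&(g>bg+25)
    k,lab,st,ce=cv2.connectedComponentsWithStats(m.astype(np.uint8))
    for i in range(1,k):
        if st[i,4]>5:
            w=l[lab==i]*1000; print(n,st[i,:2],st[i,4],'c',w.mean(0).round(1),'min',w.min(0).round(1),'max',w.max(0).round(1))
E
```

```text
-0.4 8 x -0.153 -0.107 y 0.026 0.045
-0.38 126 x -0.148 0.014 y -0.045 0.058
-0.36 56 x -0.147 0.016 y -0.03 0.06
-0.34 47 x -0.141 0.033 y -0.039 0.058
-0.32 58 x -0.119 0.025 y -0.043 0.055
-0.3 50 x -0.088 0.026 y -0.044 0.054
-0.28 25 x -0.056 0.001 y 0.029 0.051
-0.26 64 x -0.044 -0.002 y 0.018 0.044
-0.24 182 x -0.044 -0.002 y -0.039 0.042
-0.22 390 x -0.046 0.001 y -0.044 0.042
-0.2 468 x -0.049 0.015 y -0.045 0.042
-0.18 491 x -0.048 0.023 y -0.047 0.044
-0.16 249 x -0.043 0.015 y -0.045 0.042
-0.14 363 x -0.043 0.022 y -0.042 0.038
-0.12 332 x -0.042 0.019 y -0.041 0.039
-0.1 321 x -0.073 0.066 y -0.029 0.036
-0.08 325 x -0.073 0.068 y -0.024 0.021
-0.06 318 x -0.077 0.07 y -0.021 0.019
-0.04 186 x -0.078 0.071 y -0.017 0.015
-0.02 132 x -0.064 0.055 y -0.015 0.013
0.0 111 x -0.062 0.054 y -0.015 0.012
top0 [335 171] 33 c [ 25.9 -33.8] min [ 17.2 -43.1] max [ 35.1 -25.4]
top0 [316 172] 23 c [19.4 23.2] min [12.2 17. ] max [26.9 29.2]
top0 [310 187] 39 c [-25.8  34.2] min [-35.4  24.7] max [-17.1  42.6]
top0 [324 193] 41 c [-38.1  -8.8] min [-46.3 -19.5] max [-30.7   1.1]
scene0 [317 223] 11 c [ 18.5 -32.1] min [ 11.2 -38.4] max [ 25.6 -23.5]
scene0 [303 228] 11 c [11.9 24.5] min [ 3.7 17.6] max [21.6 29.5]
scene0 [319 233] 18 c [-43.4  -8.7] min [-52.2 -18.5] max [-34.8   1.6]
scene0 [305 235] 21 c [-31.4  35.1] min [-44.6  24.8] max [-20.7  44.8]
```

The wrist needs a radius of about 45 mm to clear the shield edge. That means leaning the scraper roughly 50° in the grip, with the pads high on the handle. First I'll move above the scraper with the jaws along its width and the wrist camera on the robot's side.

Emit:
{"api": "send_rows", "payload": {"steps": [[[-0.013,-0.02,0],-0.18],[[-0.026,-0.04,0],-0.36],[[-0.039,-0.06,0],-0.54],[[-0.052,-0.08,0],-0.72],[[-0.065,-0.1,0],-0.9],[[-0.078,-0.12,0],-1.08],[[-0.091,-0.14,0],-1.26],[[-0.104,-0.16,0],-1.44]], "hand": 1}}

```text
clock: 1.15
position: [0.3538, -0.4141, 0.2501]
ee_rot: [0.99, 0.141, -0.0, -0.0]
ft_force: [0.0, 0.1, 0.4]
grip_width: 1.005
```

```bash
cat >> h.py <<'E'
def st():
    o=manip.get_obs();M=R.from_quat(o['ee_rot']).as_matrix()
    print('t %.2f pos %s xang %.2f tiltz %s F %s tq %s w %.3f'%(o['clock'],np.round(o['position'],4),np.degrees(np.arctan2(M[1,0],M[0,0])),np.round(M[:,2],3),np.round(o['ft_force'],1),np.round(o['torque'],2),o['grip_width']))
    return o,M
def to(target,ang=None):
    o,M=st(); d=M.T@(np.array(target)-o['position'])
    s=''
    if ang is not None:
        a=np.degrees(np.arctan2(M[1,0],M[0,0])); s='spin %.4f'%(-np.radians((ang-a+180)%360-180))
    print('shift',np.round(d,4),s)
E
python3 - <<'E'
from h import *
to([.444,-.277,.25],92)
print(manip.get_obs()['joint_pos'].round(2))
E
```

```text
t 1.15 pos [ 0.3538 -0.4141  0.2501] xang 16.21 tiltz [-0.  0. -1.] F [0.  0.1 0.4] tq [-0.01 -0.01 -0.01] w 1.005
shift [ 1.249e-01 -1.064e-01  1.000e-04] spin -1.3228
[ 1.08  0.18 -0.34  1.66  0.06  1.31  1.02]
```

Emit:
{"api": "send_rows", "payload": {"steps": [[[0.016,-0.0135,0],-0.17],[[0.032,-0.027,0],-0.34],[[0.048,-0.04,0],-0.51],[[0.064,-0.054,0],-0.68],[[0.08,-0.067,0],-0.85],[[0.096,-0.08,0],-1.02],[[0.112,-0.094,0],-1.18],[[0.125,-0.1065,0],-1.323]]}}

```text
clock: 2.15
position: [0.4449, -0.2774, 0.2501]
ee_rot: [0.695, 0.719, 0.0, -0.0]
ft_force: [-0.0, -0.3, 1.0]
grip_width: 0.997
```

```bash
python3 - <<'E'
from h import *
st()
p,d,K,T=cam('wrist','w1.png');Q=cloud(d,K,T);np.savez('pics/w1.npz',p=p,d=d,K=K,T=T)
x,y,z=Q[...,0],Q[...,1],Q[...,2]
near=(abs(x-.444)<.06)&(abs(y+.277)<.06)
for nm,a,b in [('top',.105,.12),('foot',.028,.04)]:
    q=Q[near&(z>a)&(z<b)]; print(nm,len(q),q.mean(0).round(4),cv2.minAreaRect((q[:,:2]*1000).astype(np.float32)))
print(manip.get_obs()['joint_pos'].round(2))
E
```

```text
t 2.15 pos [ 0.4449 -0.2774  0.2501] xang 91.98 tiltz [-0.  0. -1.] F [-0.  -0.3  1. ] tq [-0.04  0.02  0.  ] w 0.997
top 1324 [ 0.4483 -0.278   0.1115] ((449.3715515136719, -278.0304260253906), (20.320091247558594, 39.903221130371094), 8.517087936401367)
foot 923 [ 0.4451 -0.2769  0.0347] ((449.4097900390625, -277.9501037597656), (26.216127395629883, 69.90884399414062), 8.401569366455078)
[ 0.99  0.15 -0.57  1.7   0.08  1.31  2.02]
```

View pics/w1.png

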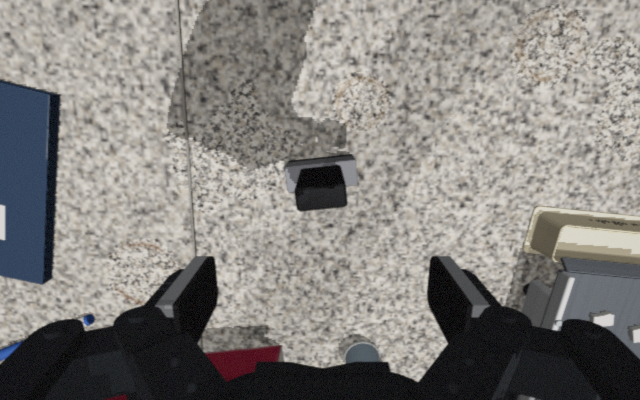

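The wrist view shows the scraper at (320,185). The fit gives centre (0.449, -0.278) and yaw about 8.5°. Next I'll descend and grip high on the handle.

Emit:
{"api": "send_rows", "payload": {"steps": [[[-0.0005,0.0045,0.02],-0.112],[[-0.0005,0.0045,0.05],-0.112],[[-0.0005,0.0045,0.08],-0.112],[[-0.0005,0.0045,0.11],-0.112],[[-0.0005,0.0045,0.135],-0.112],[[-0.0005,0.0045,0.149],-0.112],[[-0.0005,0.0045,0.149],-0.112],[[-0.0005,0.0045,0.149],-0.112]]}}

```text
clock: 3.2
position: [0.4497, -0.2789, 0.1023]
ee_rot: [0.656, 0.755, 0.0, 0.001]
ft_force: [0.3, -0.3, 0.9]
grip_width: 0.997
```

Emit:
{"api": "send_rows", "payload": {"steps": [[[0,0,0],0],[[0,0,0],0],[[0,0,0],0],[[0,0,0],0],[[0,0,0],0],[[0,0,0],0],[[0,0,0],0],[[0,0,0],0]], "hand": 0.3, "force": 20}}

```text
clock: 4.2
position: [0.4494, -0.2787, 0.1017]
ee_rot: [0.655, 0.755, -0.0, 0.0]
ft_force: [-0.7, 1.1, 5.9]
grip_width: 0.462
```

```bash
python3 - <<'E'
from h import *
st()
cam('wrist','w2.png')
E
```

```text
t 4.20 pos [ 0.4494 -0.2787  0.1017] xang 98.09 tiltz [ 0. -0. -1.] F [-0.7  1.1  5.9] tq [ 0.12  0.32 -0.02] w 0.462
```

View pics/w2.png

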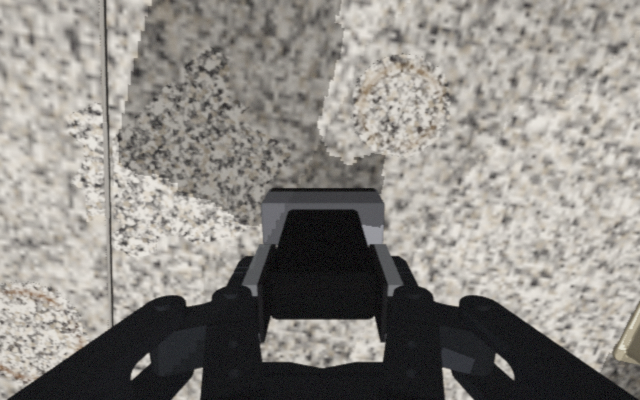

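The handle is held at an opening of 0.462. I'll start leaning it, pivoting the foot on its front edge against the bench at low grip force.

Emit:
{"api": "send_rows", "payload": {"steps": [[[0,-0.003,0],0],[[0,-0.006,0],0],[[0,-0.009,0],0],[[0,-0.012,0],0],[[0,-0.015,0],0],[[0,-0.018,0],0],[[0,-0.021,0],0],[[0,-0.024,0.0005],0]]}}

```text
clock: 5.25
position: [0.4259, -0.282, 0.1014]
ee_rot: [0.655, 0.755, 0.0, 0.001]
ft_force: [1.8, 1.2, 8.0]
grip_width: 0.467
```

```bash
python3 - <<'E'
from h import *
st()
cam('wrist','w3.png')
E
```

```text
t 5.25 pos [ 0.4259 -0.282   0.1014] xang 98.10 tiltz [ 0.002 -0.001 -1.   ] F [1.8 1.2 8. ] tq [ 0.56 -0.68  0.02] w 0.467
```

View pics/w3.png

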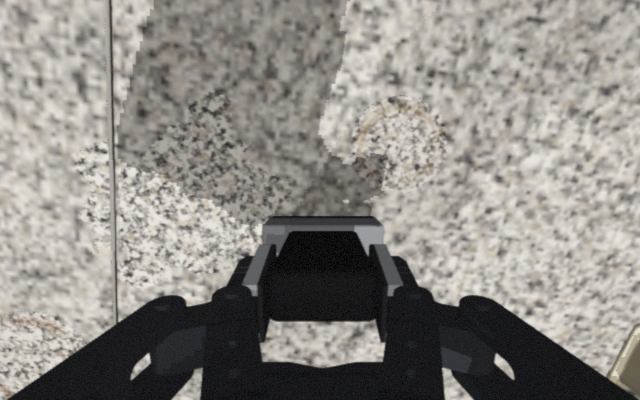

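```bash
cat >> h.py <<'E'
def tilt(fn=None,verbose=True):
    o=manip.get_obs();M=R.from_quat(o['ee_rot']).as_matrix()
    p,d,K,T=cam('wrist',fn);i=manip.camera_info('wrist')
    L=cloud(d,K,np.array(i['T_tool_cam']))   # tool frame
    # side profile points in the mid section
    m=(abs(L[...,0])<.012)&(L[...,1]>-.09)&(L[...,1]<.12)&(L[...,2]>-.03)&(L[...,2]<.12)&(d>0)
    q=L[m][:,1:]
    # heights over the bench
    z=o['position'][2]-q[:,1]
    return q,z,L,d,o
E
python3 - <<'E'
from h import *
np.set_printoptions(precision=4,suppress=True,linewidth=150)
q,z,L,d,o=tilt()
k=z>.006
q=q[k]
# print profile along image column 322
for v in range(190,330,5):
    l=L[v,322]; print(v,(l*1000).round(1),'h',round((o['position'][2]-l[2])*1000,1))
E
```

```text
190 [ -0.1 -11.  101.6] h -0.2
195 [ -0.1  -7.9 100.6] h 0.8
200 [ -0.1  -4.  102.2] h -0.8
205 [ -0.   -0.9 101.1] h 0.2
210 [ -0.    2.8 101.7] h -0.4
215 [ -0.   6. 101.] h 0.4
220 [-0.   4.1 85.7] h 15.6
225 [-0.   0.6 67.3] h 34.1
230 [-0.   3.5 66.9] h 34.4
235 [-0.   1.3 53.7] h 47.7
240 [-0.  -1.  41.3] h 60.1
245 [-0.1 -2.6 31.4] h 69.9
250 [-0.1 -4.9 20.7] h 80.6
255 [-0.1 -6.2 12.7] h 88.7
260 [-0.1 -8.   4.2] h 97.1
265 [-0.1 -9.  -2.1] h 103.4
270 [-0.1 -9.8 -7.5] h 108.8
275 [-0.1 -8.8 -9.5] h 110.8
280 [ -0.1  -7.2 -10.1] h 111.4
285 [ -0.1  -5.4 -10.5] h 111.8
290 [ -0.1  -3.3 -10.3] h 111.6
295 [ -0.   -2.  -11.4] h 112.7
300 [ -0.    0.5 -10.7] h 112.0
305 [ -0.    1.5 -12.3] h 113.6
310 [ -0.    3.6 -12.2] h 113.6
315 [ -0.    5.9 -11.9] h 113.2
320 [ -0.    7.4 -12.8] h 114.1
325 [  0.   90.6 100.6] h 0.7
```

The profile shows a 10° lean and the pivoting works. I'll continue along the arc.

Emit:
{"api": "send_rows", "payload": {"steps": [[[0,-0.005,0.0005],0],[[0,-0.01,0.001],0],[[0,-0.016,0.002],0],[[0,-0.022,0.004],0],[[0,-0.028,0.0055],0],[[0,-0.034,0.008],0],[[0,-0.04,0.0105],0],[[0,-0.046,0.0135],0]]}}

```text
clock: 6.35
position: [0.3794, -0.2885, 0.087]
ee_rot: [0.655, 0.755, -0.0, -0.0]
ft_force: [2.5, 0.8, 1.3]
grip_width: 0.464
```

```bash
cat >> h.py <<'E'
def prof(fn=None):
    q,z,L,d,o=tilt(fn)
    st()
    B=o['position'][2]
    pr=L[150:330,322]; h=B-pr[:,2]
    return pr[:,1]*1000,h*1000,pr[:,2]*1000
E
python3 - <<'E'
from h import *
y,h,z=prof('w4.png')
for a,b,c in list(zip(y,h,z))[::6]: print(a.round(1),c.round(1),'h',b.round(1))
E
```

```text
t 6.40 pos [ 0.3784 -0.2886  0.0866] xang 98.05 tiltz [-0.001  0.    -1.   ] F [ 1.6 -0.6  1.6] tq [ 0.07 -0.67  0.04] w 0.463
-39.4 86.6 h 0.4
-35.8 87.0 h 0.0
-32.2 86.8 h 0.2
-28.6 86.6 h 0.4
-24.8 87.1 h -0.1
-21.3 86.4 h 0.6
-17.2 87.8 h -0.8
-13.8 86.4 h 0.6
-9.7 87.3 h -0.3
-6.2 86.2 h 0.8
-2.3 86.1 h 0.9
1.9 86.8 h 0.2
5.7 86.4 h 0.6
9.6 86.2 h 0.8
14.0 86.9 h 0.1
18.2 87.3 h -0.3
22.5 87.6 h -0.6
26.3 86.7 h 0.3
30.6 86.9 h 0.1
34.5 86.2 h 0.8
-8.9 -5.8 h 92.8
-7.7 -8.1 h 95.1
-6.2 -9.7 h 96.7
-3.7 -9.5 h 96.5
-2.2 -11.1 h 98.1
-0.8 -12.8 h 99.8
0.7 -14.1 h 101.1
2.5 -15.1 h 102.1
4.8 -15.3 h 102.3
49.5 44.0 h 43.0
```

The lean is now about 35° from the handle's top face. I'll continue to about 50°, then clamp firmly.

Emit:
{"api": "send_rows", "payload": {"steps": [[[0,-0.004,0.0022],0],[[0,-0.008,0.0047],0],[[0,-0.012,0.0075],0],[[0,-0.016,0.0105],0],[[0,-0.02,0.0135],0],[[0,-0.0225,0.0158],0],[[0,-0.0225,0.0158],0],[[0,-0.0225,0.0158],0]]}}

```text
clock: 7.4
position: [0.3573, -0.2916, 0.0714]
ee_rot: [0.655, 0.755, -0.0, -0.0]
ft_force: [0.5, -0.3, 0.2]
grip_width: 0.465
```

```bash
python3 - <<'E'
from h import *
y,h,z=prof('w5.png')
for a,b,c in list(zip(y,h,z))[110::4]: print(a.round(1),c.round(1),'h',b.round(1))
E
```

```text
t 7.45 pos [ 0.3573 -0.2916  0.0714] xang 98.09 tiltz [-0.001  0.    -1.   ] F [-0.4 -1.5  0.3] tq [-0.09 -0.11 -0.03] w 0.458
24.4 71.3 h 0.1
27.1 71.3 h 0.1
-8.5 -3.5 h 74.9
-7.5 -4.8 h 76.2
-7.1 -6.9 h 78.3
-6.0 -7.9 h 79.3
-4.8 -8.6 h 80.0
-4.1 -10.3 h 81.8
-2.6 -10.4 h 81.8
-1.9 -12.0 h 83.4
-1.4 -13.7 h 85.1
-0.3 -14.5 h 86.0
0.4 -15.9 h 87.3
2.0 -15.9 h 87.3
4.4 -14.7 h 86.1
7.0 -13.3 h 84.7
11.1 -9.8 h 81.2
15.1 -6.7 h 78.1
```

View pics/w5.png

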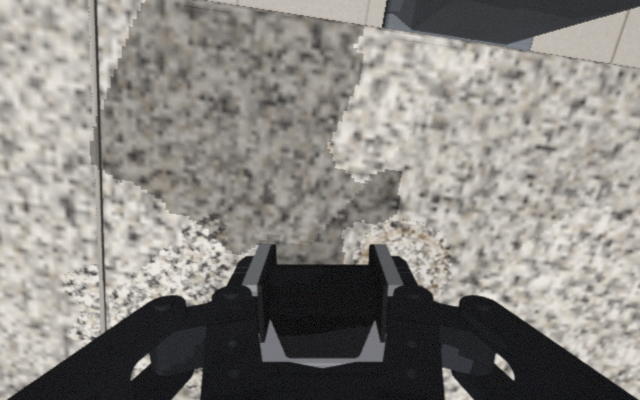

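The lean is about 52–54°, with the edge roughly 75 mm ahead of the TCP. I'll clamp hard, lift, and stop at the plate's right-front so the wrist camera can see the plate and offcuts.

Emit:
{"api": "send_rows", "payload": {"steps": [[[0,0,0],0],[[0,0,0],0],[[0,0,-0.03],0],[[0.02,0.025,-0.07],0.04],[[0.05,0.055,-0.11],0.08],[[0.08,0.09,-0.15],0.12],[[0.115,0.13,-0.179],0.17],[[0.15,0.166,-0.179],0.213]], "force": 120}}

```text
clock: 8.45
position: [0.5026, -0.1185, 0.2527]
ee_rot: [0.733, 0.681, 0.001, 0.002]
ft_force: [0.5, -0.1, -1.4]
grip_width: 0.447
```

```bash
python3 - <<'E'
from h import *
y,h,z=prof('w6.png')
for a,b,c in list(zip(y,h,z))[110::4]:
    if c<40: print(a.round(1),c.round(1))
p,d,K,T=cam('wrist');np.savez('pics/w6.npz',p=p,d=d,K=K,T=T)
p,d,K,T=cam('scene');c=p[150:280,240:440];cv2.imwrite('pics/s6.png',cv2.resize(c,None,fx=3.9,fy=3.9,interpolation=cv2.INTER_CUBIC)[:,:,::-1])
E
```

```text
t 8.50 pos [ 0.505  -0.1117  0.2516] xang 86.05 tiltz [ 0.004  0.002 -1.   ] F [-1.1  7.2 -2.8] tq [0.5  0.18 0.01] w 0.446
-9.6 -2.3
-8.3 -3.2
-7.9 -5.4
-6.8 -6.5
-5.8 -7.6
-5.1 -9.2
-3.8 -9.7
-3.1 -11.2
-2.2 -12.5
-0.6 -12.4
-0.4 -14.7
1.1 -14.8
2.4 -15.3
4.5 -14.5
7.6 -12.5
11.7 -9.0
16.6 -4.7
```

View pics/w6.png

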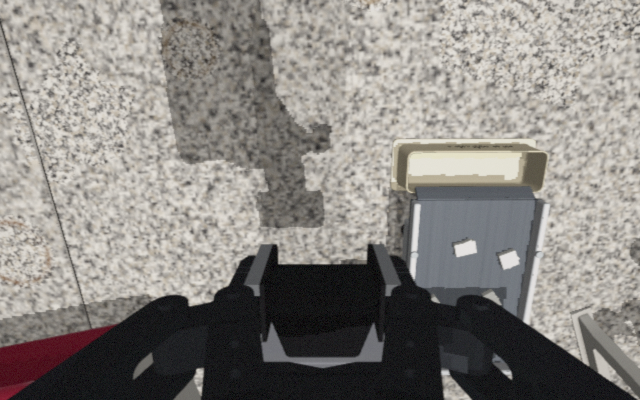

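View pics/s6.png

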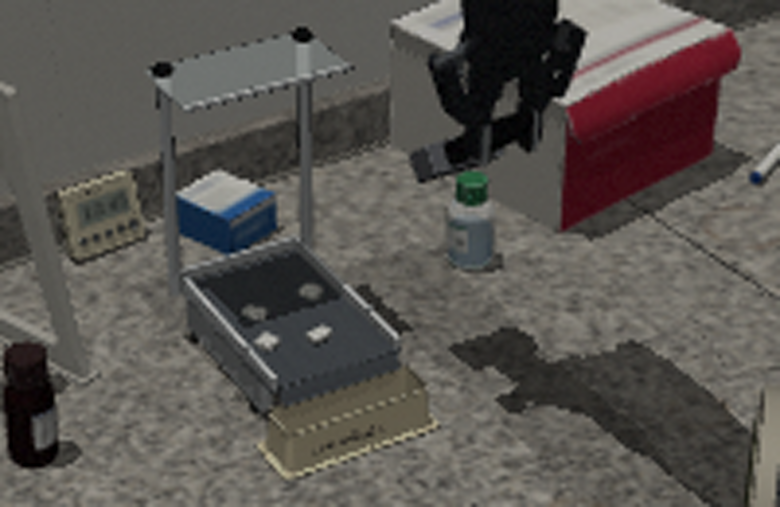

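```bash
python3 - <<'E'
from h import *
np.set_printoptions(precision=4,suppress=True,linewidth=150)
z=np.load('pics/w6.npz');Q=cloud(z['d'],z['K'],z['T']);g=z['p'].astype(float).mean(-1)
x,y,h=Q[...,0],Q[...,1],Q[...,2]
roi=(y>-.07)&(y<.13)&(x>.42)&(x<.72)
st()
pl=roi&(abs(h-.055)<.004)&(g<140); q=Q[pl]; print('plate',len(q),np.median(q[:,2]))
# lip: min x per y column
for yy in np.arange(-.03,.08,.01):
    s=q[abs(q[:,1]-yy)<.002]; 
    if len(s): print('lip y%.3f x %.4f'%(yy,np.percentile(s[:,0],1)), end=' ')
print()
rm=roi&(h>.061)&(h<.074); q=Q[rm]
for xx in np.arange(.54,.66,.02):
    s=q[abs(q[:,0]-xx)<.004]; a=s[s[:,1]<.02,1]; b=s[s[:,1]>.05,1]
    print('rims x%.2f'%xx, (a.min().round(4),a.max().round(4)) if len(a) else '', (b.min().round(4),b.max().round(4)) if len(b) else '')
tr=roi&(h>.034)&(h<.046)&(x<.54); q=Q[tr]; print('trough',len(q),cv2.minAreaRect((q[:,:2]*1000).astype(np.float32)))
w=roi&(g>150)&(h>.055)&(h<.066)
k,l,s,c=cv2.connectedComponentsWithStats(w.astype(np.uint8))
for i in range(1,k):
    if s[i,4]>60: q=Q[l==i]; print(s[i],q.mean(0),cv2.minAreaRect((q[:,:2]*1000).astype(np.float32)))
E
```

```text
t 8.60 pos [ 0.5017 -0.1167  0.2502] xang 86.18 tiltz [-0.     0.001 -1.   ] F [ 0.3 -0.  -2.5] tq [-0.05  0.16  0.04] w 0.444
plate 11191 0.055035820262910096
lip y-0.030 x 0.5308 lip y-0.020 x 0.5315 lip y-0.010 x 0.5324 lip y0.000 x 0.5333 lip y0.010 x 0.5338 lip y0.020 x 0.5341 lip y0.030 x 0.5349 lip y0.040 x 0.5357 lip y0.050 x 0.5364 lip y0.060 x 0.5372 lip y0.070 x 0.5380 
rims x0.54 (np.float64(-0.0376), np.float64(-0.031)) (np.float64(0.0798), np.float64(0.0856))
rims x0.56 (np.float64(-0.0388), np.float64(-0.0328)) (np.float64(0.0788), np.float64(0.0859))
rims x0.58 (np.float64(-0.0404), np.float64(0.0198)) (np.float64(0.0773), np.float64(0.0843))
rims x0.60 (np.float64(-0.0359), np.float64(-0.0359)) (np.float64(0.05), np.float64(0.0826))
rims x0.62  (np.float64(0.0749), np.float64(0.0817))
rims x0.64  (np.float64(0.0733), np.float64(0.0797))
trough 1179 ((514.2130126953125, 29.818599700927734), (134.83229064941406, 40.708900451660156), 86.0932846069336)
[446 239  23  17 287] [0.5836 0.0135 0.0608] ((584.889892578125, 14.8906831741333), (17.394115447998047, 22.02370262145996), 10.776556015014648)
[491 249  21  20 276] [0.5987 0.0564 0.061 ] ((600.1282958984375, 57.917640686035156), (20.4500732421875, 18.342514038085938), 18.60004234313965)
```

The wrist view puts the lip at about x 0.5375 and the plate centre line at y 0.024, both within 2 mm of the top-camera fit. The rearmost offcut's back is near plate x +37 mm. I'll approach over the right half with the scraper low and the wrist in front of the shield.

Emit:
{"api": "send_rows", "payload": {"steps": [[[0.016,0.006,0.012],0.005],[[0.032,0.012,0.024],0.005],[[0.05,0.02,0.036],0.005],[[0.068,0.028,0.048],0.005],[[0.086,0.036,0.06],0.005],[[0.104,0.043,0.072],0.005],[[0.118,0.048,0.084],0.005],[[0.1258,0.05,0.093],0.005]]}}

```text
clock: 9.6
position: [0.5592, 0.0019, 0.1564]
ee_rot: [0.734, 0.679, -0.001, -0.0]
ft_force: [-0.5, 0.4, -2.2]
grip_width: 0.455
```

```bash
cat >> h.py <<'E'
PO=np.array([.6225,.0192]);PY=-.0717
def P2W(px,py): c,s=np.cos(PY),np.sin(PY); return np.array([PO[0]+c*px-s*py,PO[1]+s*px+c*py])
def W2P(x,y): c,s=np.cos(PY),np.sin(PY); d=np.array([x,y])-PO; return np.array([c*d[0]+s*d[1],-s*d[0]+c*d[1]])
def where():
    o=manip.get_obs();print('plate TCP',(W2P(*o['position'][:2])*1000).round(1))
E
python3 - <<'E'
from h import *
where(); to([*P2W(-.027,-.018),.155],85.9)
p,d,K,T=cam('scene');c=p[120:280,240:440];cv2.imwrite('pics/s7.png',cv2.resize(c,None,fx=3.7,fy=3.7,interpolation=cv2.INTER_CUBIC)[:,:,::-1])
E
```

```text
plate TCP [-61.9 -21.8]
t 9.60 pos [0.5592 0.0019 0.1564] xang 85.59 tiltz [-0.001 -0.    -1.   ] F [-0.5  0.4 -2.2] tq [-0.03  0.11 -0.02] w 0.455
shift [0.004  0.0348 0.0013] spin -0.0054
```

View pics/s7.png

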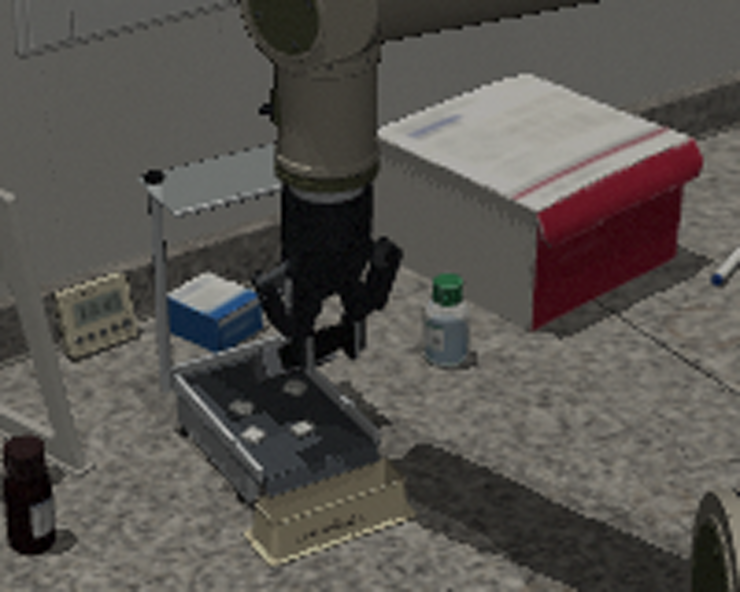

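Emit:
{"api": "send_rows", "payload": {"steps": [[[0.002,0.008,0],-0.0054],[[0.004,0.016,0],-0.0054],[[0.004,0.024,0],-0.0054],[[0.004,0.03,0.001],-0.0054],[[0.004,0.034,0.002],-0.0054],[[0.004,0.0348,0.006],-0.0054],[[0.004,0.0348,0.01],-0.0054],[[0.004,0.0348,0.012],-0.0054]]}}

```text
clock: 10.65
position: [0.5944, 0.0035, 0.1451]
ee_rot: [0.732, 0.681, -0.0, -0.0]
ft_force: [-0.6, 0.2, -2.2]
grip_width: 0.452
```

```bash
python3 - <<'E'
from h import *
st();where()
p,d,K,T=cam('scene');Q=cloud(d,K,T)
c=p[120:270,260:420];cv2.imwrite('pics/s8.png',cv2.resize(c,None,fx=4,fy=4,interpolation=cv2.INTER_CUBIC)[:,:,::-1])
p,d,K,T=cam('top');c=p[110:240,260:420];cv2.imwrite('pics/t8.png',cv2.resize(c,None,fx=4,fy=4,interpolation=cv2.INTER_CUBIC)[:,:,::-1])
st();where()
E
```

```text
t 10.65 pos [0.5944 0.0035 0.1451] xang 85.92 tiltz [-0.001 -0.    -1.   ] F [-0.6  0.2 -2.2] tq [ 0.04  0.13 -0.04] w 0.452
plate TCP [-26.9 -17.7]
t 10.75 pos [0.5944 0.0034 0.1452] xang 85.91 tiltz [-0. -0. -1.] F [ 0.3  0.  -1.8] tq [-0.01  0.13 -0.02] w 0.448
plate TCP [-26.9 -17.7]
```

View pics/s8.png

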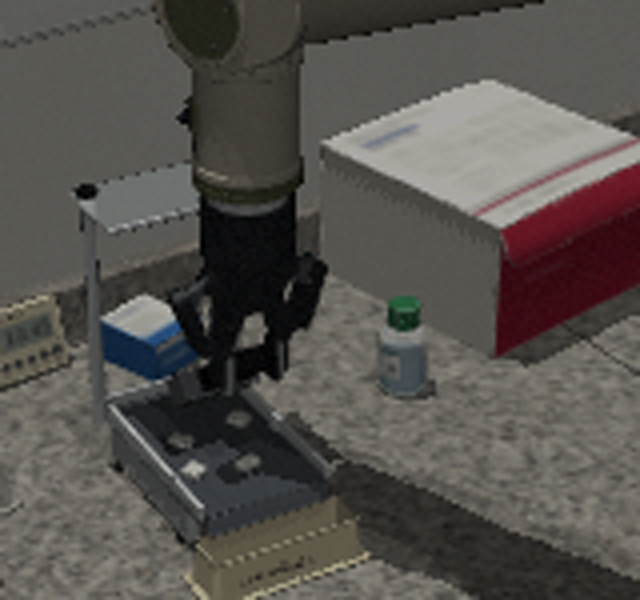

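View pics/t8.png

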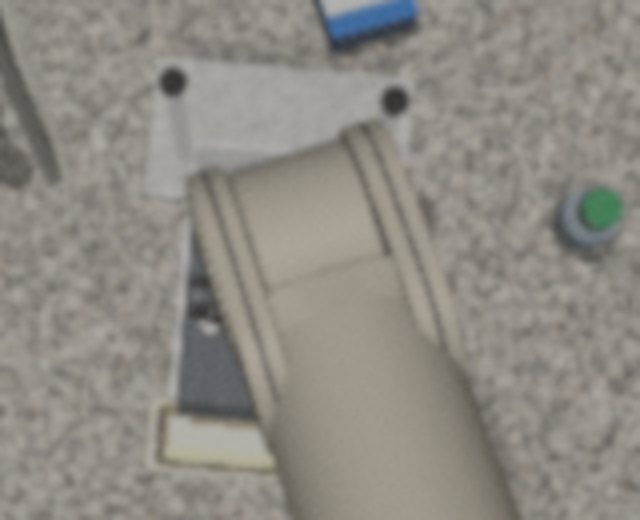

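The scraper is behind the right rear offcut and nothing is touching. Now I'll lower it gently.

Emit:
{"api": "send_rows", "payload": {"steps": [[[0,0,0.004],0],[[0,0,0.008],0],[[0,0,0.012],0],[[0,0,0.015],0],[[0,0,0.0165],0],[[0,0,0.0175],0],[[0,0,0.0185],0],[[0,0,0.019],0]]}}

```text
clock: 11.75
position: [0.5947, 0.0035, 0.1268]
ee_rot: [0.732, 0.681, -0.0, 0.0]
ft_force: [-2.7, -0.1, 3.6]
grip_width: 0.452
```

```bash
python3 - <<'E'
from h import *
st();where()
y,h,z=prof('w9.png')
for a,b,c in list(zip(y,h,z))[110::5]:
    if c<40: print(a.round(1),c.round(1))
p,d,K,T=cam('scene')
c=p[180:270,270:390];cv2.imwrite('pics/s9.png',cv2.resize(c,None,fx=5,fy=5,interpolation=cv2.INTER_CUBIC)[:,:,::-1])
E
```

```text
t 11.75 pos [0.5947 0.0035 0.1268] xang 85.91 tiltz [ 0. -0. -1.] F [-2.7 -0.1  3.6] tq [-0.06  0.44 -0.06] w 0.452
plate TCP [-26.6 -17.6]
t 11.80 pos [0.5947 0.0036 0.1268] xang 85.91 tiltz [ 0. -0. -1.] F [-2.  -0.2  1.8] tq [0.01 0.45 0.04] w 0.447
-69.9 -123.6
-8.3 -4.7
-6.9 -6.0
-5.2 -6.5
-4.3 -8.5
-3.2 -10.1
-2.5 -12.3
-1.3 -13.6
0.2 -14.3
2.0 -14.7
3.1 -16.1
7.7 -12.2
12.5 -8.5
```

View pics/s9.png

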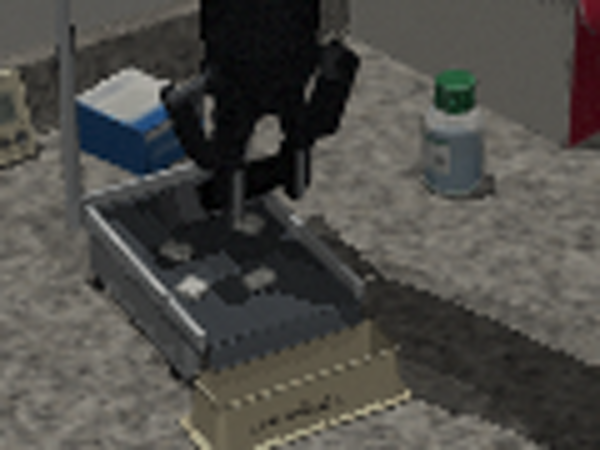

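Contact is made at about 5 N net. I'll draw forward for the first part of stroke 1.

Emit:
{"api": "send_rows", "payload": {"steps": [[[0,-0.008,0.0002],0],[[0,-0.018,0.0003],0],[[0,-0.028,0.0003],0],[[0,-0.038,0.0003],0],[[0,-0.048,0.0003],0],[[0,-0.058,0.0003],0],[[0,-0.068,0.0003],0],[[0,-0.078,0.0003],0]]}}

```text
clock: 12.85
position: [0.5163, 0.0091, 0.1263]
ee_rot: [0.732, 0.681, 0.0, 0.0]
ft_force: [2.6, -0.8, 1.6]
grip_width: 0.45
```

```bash
python3 - <<'E'
from h import *
st();where()
y,h,z=prof('w10.png')
for a,b,c in list(zip(y,h,z))[110::5]:
    if c<40: print(a.round(1),c.round(1))
p,d,K,T=cam('scene')
c=p[180:270,270:390];cv2.imwrite('pics/s10.png',cv2.resize(c,None,fx=5,fy=5,interpolation=cv2.INTER_CUBIC)[:,:,::-1])
E
```

```text
t 12.85 pos [0.5163 0.0091 0.1263] xang 85.91 tiltz [ 0. -0. -1.] F [ 2.6 -0.8  1.6] tq [-0.08 -0.73 -0.01] w 0.450
plate TCP [-105.2  -17.7]
t 12.90 pos [0.5153 0.0091 0.1262] xang 85.92 tiltz [-0.001 -0.001 -1.   ] F [-2.4  0.5  6.6] tq [-0.03  0.05 -0.01] w 0.447
-9.4 -2.8
-8.2 -4.4
-6.8 -5.6
-6.3 -8.4
-4.2 -8.4
-3.5 -10.6
-2.4 -12.2
-1.6 -14.2
0.3 -14.1
1.4 -15.6
3.9 -14.8
7.2 -13.0
13.2 -7.5
```

View pics/s10.png

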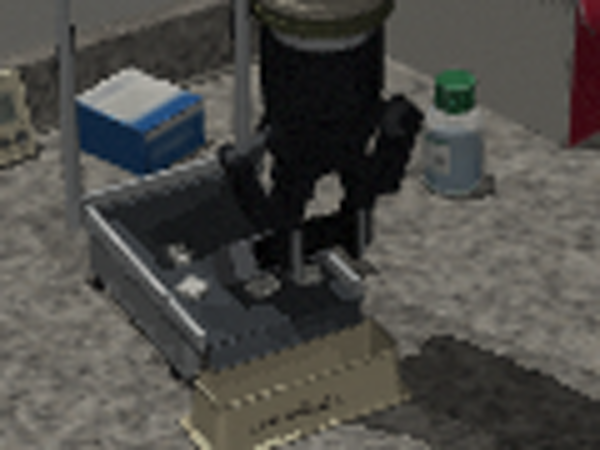

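View pics/w10.png

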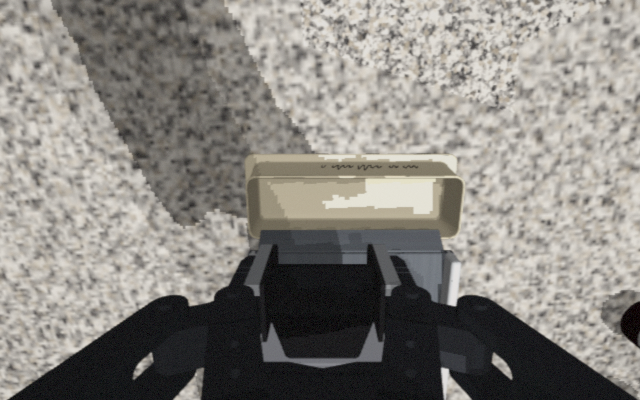

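Both offcuts, at (265,285) and (310,272), are ahead of the scraper, and the lean is holding. I'll continue to the lip.

Emit:
{"api": "send_rows", "payload": {"steps": [[[0,-0.009,0],0],[[0,-0.018,0],0],[[0,-0.027,0],0],[[0,-0.036,0],0],[[0,-0.044,0],0],[[0,-0.05,0],0],[[0,-0.054,0],0],[[0,-0.0555,0],0]]}}

```text
clock: 13.95
position: [0.4606, 0.0129, 0.1257]
ee_rot: [0.732, 0.681, -0.001, -0.001]
ft_force: [0.5, 0.1, -1.4]
grip_width: 0.449
```

```bash
python3 - <<'E'
from h import *
st();where()
y,h,z=prof('w11.png')
p,d,K,T=cam('scene')
c=p[180:270,270:390];cv2.imwrite('pics/s11.png',cv2.resize(c,None,fx=5,fy=5,interpolation=cv2.INTER_CUBIC)[:,:,::-1])
E
```

```text
t 13.95 pos [0.4606 0.0129 0.1257] xang 85.90 tiltz [-0.002 -0.    -1.   ] F [ 0.5  0.1 -1.4] tq [-0.02  0.06  0.02] w 0.449
plate TCP [-161.1  -17.9]
t 14.00 pos [0.4603 0.013  0.1255] xang 85.91 tiltz [-0.002 -0.    -1.   ] F [-0.1 -0.6 -1.6] tq [ 0.02  0.08 -0.03] w 0.450
```

View pics/s11.png

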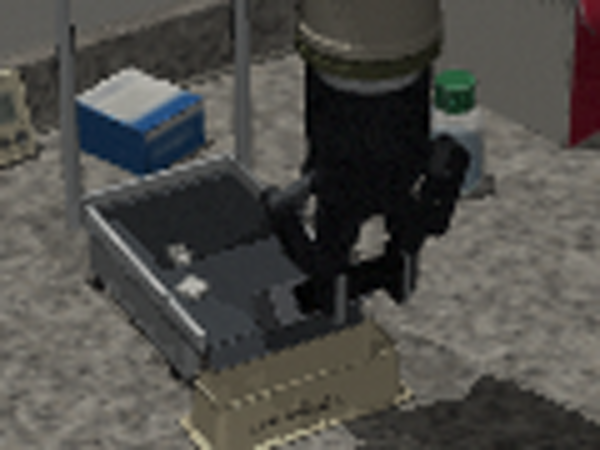

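View pics/w11.png

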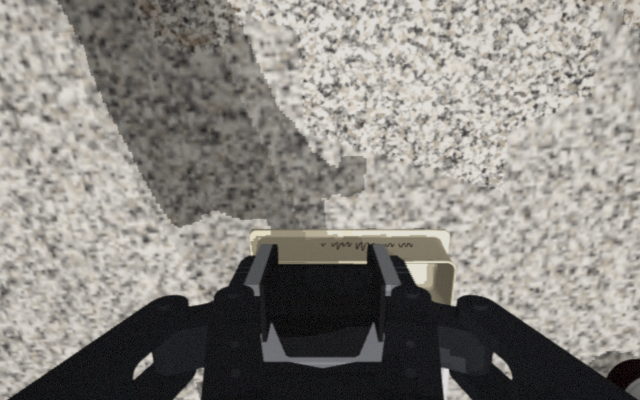

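The force dropped to the free-hanging value, so the edge has just reached the lip bend. I'll lift, shift to the left half and look into the trough.

Emit:
{"api": "send_rows", "payload": {"steps": [[[0,0,-0.012],0],[[0,0,-0.03],0],[[0,0.002,-0.048],0],[[0.004,0.012,-0.05],0],[[0.014,0.025,-0.05],0],[[0.026,0.038,-0.05],0],[[0.034,0.05,-0.05],0],[[0.036,0.052,-0.05],0]]}}

```text
clock: 15.05
position: [0.5166, 0.0459, 0.1759]
ee_rot: [0.732, 0.682, 0.0, -0.0]
ft_force: [-0.8, -0.3, -1.6]
grip_width: 0.446
```

```bash
python3 - <<'E'
from h import *
y,h,z=prof('w12.png')
for a,b,c in list(zip(y,h,z))[110::5]:
    if c<40: print(a.round(1),c.round(1))
where(); to([*P2W(-.027,.018),.15],85.9)
p,d,K,T=cam('scene')
c=p[180:270,270:390];cv2.imwrite('pics/s12.png',cv2.resize(c,None,fx=5,fy=5,interpolation=cv2.INTER_CUBIC)[:,:,::-1])
E
```

```text
t 15.10 pos [0.5163 0.0457 0.1759] xang 85.94 tiltz [-0.     0.001 -1.   ] F [ 0.9  0.6 -1.7] tq [-0.05  0.13  0.02] w 0.450
-9.4 -2.9
-8.8 -5.6
-6.5 -5.2
-5.3 -6.8
-4.9 -9.6
-3.1 -10.0
-1.6 -10.8
-1.0 -13.2
-0.4 -15.3
1.6 -15.3
3.4 -15.6
6.8 -13.5
12.6 -8.4
plate TCP [-107.8   18.8]
t 15.10 pos [0.5163 0.0457 0.1759] xang 85.94 tiltz [-0.     0.001 -1.   ] F [ 0.9  0.6 -1.7] tq [-0.05  0.13  0.02] w 0.450
shift [-0.0009  0.0808  0.0259] spin 0.0008
```

View pics/s12.png

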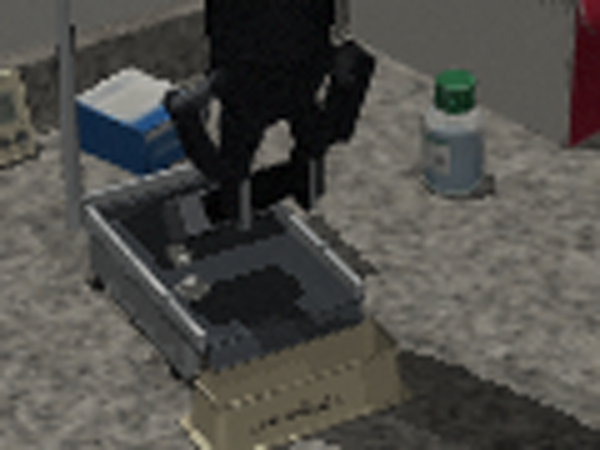

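View pics/w12.png

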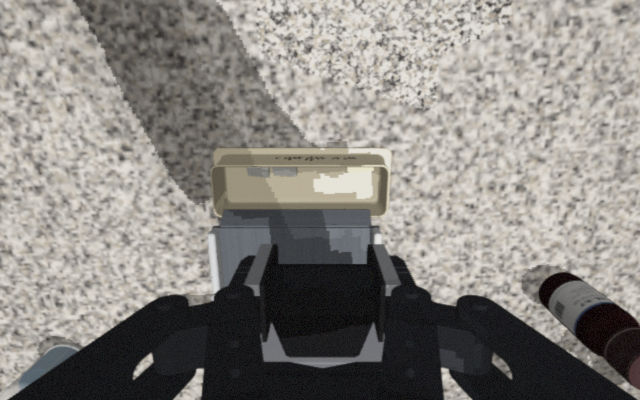

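Two offcuts are in the trough at (257,172) and (285,172), and the other two remain on the left half. On to stroke 2.

Emit:
{"api": "send_rows", "payload": {"steps": [[[0,0.014,0.006],0],[[0,0.028,0.012],0],[[0,0.042,0.018],0],[[-0.001,0.056,0.024],0],[[-0.001,0.068,0.026],0],[[-0.001,0.077,0.027],0],[[-0.001,0.08,0.029],0],[[-0.001,0.0808,0.031],0]]}}

```text
clock: 16.15
position: [0.5965, 0.0386, 0.1452]
ee_rot: [0.732, 0.681, 0.0, -0.0]
ft_force: [0.5, -0.3, -2.1]
grip_width: 0.449
```

Emit:
{"api": "send_rows", "payload": {"steps": [[[0,0,0.004],0],[[0,0,0.008],0],[[0,0,0.0115],0],[[0,0,0.0145],0],[[0,0,0.0165],0],[[0,0,0.0175],0],[[0,0,0.0182],0],[[0,0,0.0187],0]]}}

```text
clock: 17.15
position: [0.5965, 0.0385, 0.1268]
ee_rot: [0.732, 0.681, -0.0, 0.0]
ft_force: [-3.0, -0.7, 2.4]
grip_width: 0.448
```

```bash
python3 - <<'E'
from h import *
p,d,K,T=cam('scene')
st();where()
c=p[180:270,270:390];cv2.imwrite('pics/s13.png',cv2.resize(c,None,fx=5,fy=5,interpolation=cv2.INTER_CUBIC)[:,:,::-1])
E
```

```text
t 17.20 pos [0.5965 0.0385 0.1268] xang 85.91 tiltz [ 0. -0. -1.] F [-2.9 -0.9  3.1] tq [-0.06  0.41 -0.06] w 0.448
plate TCP [-27.3  17.3]
```

View pics/s13.png

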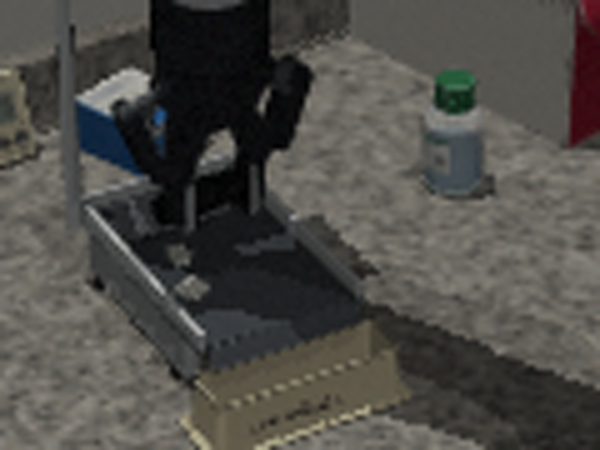

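Emit:
{"api": "send_rows", "payload": {"steps": [[[0,-0.008,0.0002],0],[[0,-0.018,0.0003],0],[[0,-0.028,0.0003],0],[[0,-0.038,0.0003],0],[[0,-0.048,0.0003],0],[[0,-0.058,0.0003],0],[[0,-0.068,0.0003],0],[[0,-0.078,0.0003],0]]}}

```text
clock: 18.2
position: [0.5182, 0.0441, 0.1263]
ee_rot: [0.732, 0.681, 0.0, 0.0]
ft_force: [1.4, -0.5, 1.5]
grip_width: 0.449
```

Emit:
{"api": "send_rows", "payload": {"steps": [[[0,-0.009,0],0],[[0,-0.018,0],0],[[0,-0.027,0],0],[[0,-0.036,0],0],[[0,-0.044,0],0],[[0,-0.05,0],0],[[0,-0.054,0],0],[[0,-0.0555,0],0]]}}

```text
clock: 19.2
position: [0.4622, 0.0478, 0.1256]
ee_rot: [0.732, 0.681, -0.001, -0.001]
ft_force: [-1.1, 0.6, -2.1]
grip_width: 0.45
```

```bash
python3 - <<'E'
from h import *
p,d,K,T=cam('scene')
st();where()
c=p[180:270,270:390];cv2.imwrite('pics/s14.png',cv2.resize(c,None,fx=5,fy=5,interpolation=cv2.INTER_CUBIC)[:,:,::-1])
E
```

```text
t 19.25 pos [0.4621 0.0478 0.1255] xang 85.91 tiltz [-0.002 -0.    -1.   ] F [-0.5  0.7 -1.3] tq [0.01 0.08 0.02] w 0.454
plate TCP [-162.    17.1]
```

View pics/s14.png

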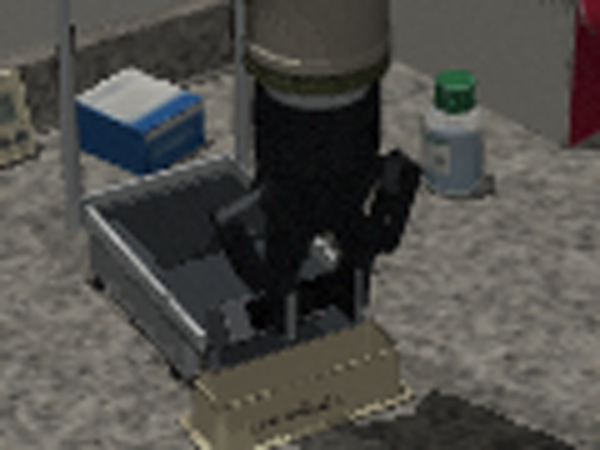

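I'll lift and look into the trough again.

Emit:
{"api": "send_rows", "payload": {"steps": [[[0,0,-0.012],0],[[0,0,-0.03],0],[[0,0.002,-0.048],0],[[-0.004,0.012,-0.06],0],[[-0.014,0.022,-0.07],0],[[-0.026,0.032,-0.08],0],[[-0.034,0.04,-0.08],0],[[-0.036,0.042,-0.08],0]]}}

```text
clock: 20.25
position: [0.5029, 0.0081, 0.2056]
ee_rot: [0.732, 0.681, -0.0, -0.001]
ft_force: [-0.1, 0.2, -2.4]
grip_width: 0.448
```

```bash
python3 - <<'E'
from h import *
st();where()
p,d,K,T=cam('wrist');Q=cloud(d,K,T)
cv2.imwrite('pics/w15.png',p[:,:,::-1])
c=p[130:250,180:420];cv2.imwrite('pics/w15c.png',cv2.resize(c,None,fx=3.3,fy=3.3,interpolation=cv2.INTER_CUBIC)[:,:,::-1])
p,d,K,T=cam('scene')
c=p[180:270,270:390];cv2.imwrite('pics/s15.png',cv2.resize(c,None,fx=5,fy=5,interpolation=cv2.INTER_CUBIC)[:,:,::-1])
E
```

```text
t 20.25 pos [0.5029 0.0081 0.2056] xang 85.84 tiltz [-0.001  0.    -1.   ] F [-0.1  0.2 -2.4] tq [0.04 0.08 0.01] w 0.448
plate TCP [-118.5  -19.6]
```

View pics/w15c.png

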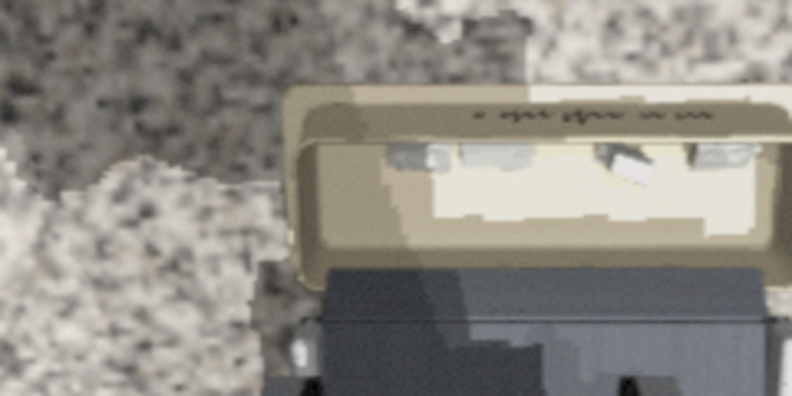

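View pics/s15.png

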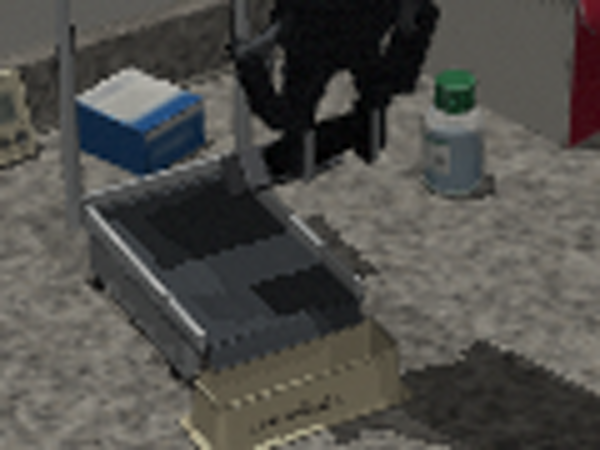

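All four offcuts are in the trough at (415,155), (497,153), (625,163) and (722,155) in the crop, and the plate is clear. To stand the scraper up I have to un-tilt it in the grip. My plan is to press its foot lightly against the fixed plate's left side, so I'll check the free space there first.

```bash
python3 - <<'E'
from h import *
np.set_printoptions(precision=3,suppress=True,linewidth=150)
print(manip.get_obs()['joint_pos'].round(2))
for n in ['top0','scene0']:
    z=np.load('pics/%s.npz'%n);Q=cloud(z['d'],z['K'],z['T']).reshape(-1,3);Q=Q[z['d'].ravel()>0]
    print(n)
    for y0 in np.arange(.32,.06,-.02):
        print('y%.2f'%y0,' '.join('%4d'%(int(1000*(s:=Q[(abs(Q[:,0]-x0)<.01)&(abs(Q[:,1]-y0)<.01),2]).max()) if ((abs(Q[:,0]-x0)<.01)&(abs(Q[:,1]-y0)<.01)).any() else -1) for x0 in np.arange(.5,.76,.02)))
    print('      ',' '.join('%4d'%round(x*1000) for x in np.arange(.5,.76,.02)))
    s=Q[(Q[:,2]>.015)&(Q[:,2]<.048)&(abs(Q[:,0]-.58)<.04)&(Q[:,1]>.05)&(Q[:,1]<.12)]
    if len(s): print('side wall',len(s),np.c_[s,[W2P(*a[:2])[1] for a in s]][::max(1,len(s)//8)])
E
```

```text
[ 0.66  0.18 -0.84  1.8   0.14  1.22  1.29]
top0
y0.32    7    5    4    5    3    4    4    4    6  135  270  310  304
y0.30    4    5    5    4    4    3    4    5    4    4    5  318  318
y0.28    4    5    3    6    4    3  104  107  102    5    5  317  318
y0.26    5    4    7    3    3    5  106  107  107    4    2    4  319
y0.24    3    6    3    4    5    5   98  106   68    3    4    5  318
y0.22    6    3    3    7    2    3    5    5    3    4    4    5    4
y0.20    6    6    4    4    5    4    5    4    5    5    5   97  181
y0.18    5    6    4    4    3    5    6    4    3    3   11   87  188
y0.16    5    3    4    4    6    4    3    5    4    7    6    7    5
y0.14    3    4    4    4    4    3    3    4    6    7    4    3    4
y0.12    4    3    3    3    4    4    3    4    3    5    4    6    6
y0.10   44   38   42    7    5    4    5    4  271  269  272  271  267
y0.08   41   10   67   72   69   70   68   71  273  272  272  278  274
        500  520  540  560  580  600  620  640  660  680  700  720  740
side wall 4 [[0.54  0.09  0.039 0.065]
 [0.54  0.088 0.0
[... 596 characters left out ...]
  3    1    3    4    3    2   25  105  184
y0.16    2    4    2    3    3    1    2    3    2    2    6    3    3
y0.14    3    3    3    6    3    2    3    3    3    2    2    5    3
y0.12    2    4    2    3    1    5    1    2    2    4    3    1    4
y0.10   40   41   64    4    2    4    5  273  267  268  272  270    5
y0.08   42   50   69   68   70   68   68  270  269  268  271  277  266
        500  520  540  560  580  600  620  640  660  680  700  720  740
side wall 48 [[0.61  0.081 0.048 0.061]
 [0.596 0.078 0.039 0.057]
 [0.591 0.077 0.037 0.056]
 [0.608 0.076 0.018 0.055]
 [0.592 0.077 0.024 0.055]
 [0.574 0.08  0.033 0.057]
 [0.578 0.074 0.023 0.051]
 [0.575 0.068 0.018 0.045]]
```

The left side is free out to the dark bottle at about (0.63, 0.26), and q7 has room for the turn. I'll move over there while turning the foot toward the plate.

Emit:
{"api": "send_rows", "payload": {"steps": [[[0.02,0.008,0],0.175],[[0.046,0.02,0],0.35],[[0.072,0.032,0],0.525],[[0.098,0.045,0],0.7],[[0.124,0.058,0],0.875],[[0.15,0.07,0],1.05],[[0.172,0.08,0],1.225],[[0.1847,0.0863,0],1.4]]}}

```text
clock: 21.35
position: [0.6015, 0.1892, 0.2056]
ee_rot: [0.999, 0.048, -0.0, -0.0]
ft_force: [-0.4, -0.5, -1.6]
grip_width: 0.447
```

```bash
python3 - <<'E'
from h import *
where(); to([*P2W(-.032,.165),.082],-4.1)
E
```

```text
plate TCP [-33.1 168. ]
t 21.35 pos [0.6015 0.1892 0.2056] xang 5.49 tiltz [-0.001  0.001 -1.   ] F [-0.4 -0.5 -1.6] tq [ 0.05  0.06 -0.02] w 0.447
shift [0.0007 0.0033 0.1236] spin 0.1673
```

Emit:
{"api": "send_rows", "payload": {"steps": [[[0,0,0.01],0.1],[[0,0,0.025],0.1673],[[0,0,0.045],0.1673],[[0,0,0.065],0.1673],[[0,0,0.085],0.1673],[[0,0,0.105],0.1673],[[0,0,0.118],0.1673],[[0,0,0.1235],0.1673]]}}

```text
clock: 22.35
position: [0.6017, 0.187, 0.0817]
ee_rot: [0.999, -0.034, -0.0, 0.0]
ft_force: [0.1, -0.5, -1.5]
grip_width: 0.452
```

```bash
python3 - <<'E'
from h import *
where(); st()
y,h,z=prof('w16.png')
for a,b,c in list(zip(y,h,z))[110::5]:
    if c<40: print(a.round(1),c.round(1))
p,d,K,T=cam('scene')
c=p[170:290,220:380];cv2.imwrite('pics/s16.png',cv2.resize(c,None,fx=4.5,fy=4.5,interpolation=cv2.INTER_CUBIC)[:,:,::-1])
E
```

```text
plate TCP [-32.8 165.9]
t 22.35 pos [0.6017 0.187  0.0817] xang -3.88 tiltz [-0.001 -0.    -1.   ] F [ 0.1 -0.5 -1.5] tq [ 0.06 -0.04  0.01] w 0.452
t 22.40 pos [0.6017 0.187  0.0816] xang -3.88 tiltz [-0.001 -0.    -1.   ] F [-0.2  0.4 -3.4] tq [0.05 0.01 0.03] w 0.449
-9.3 -2.7
-8.6 -5.2
-6.8 -5.7
-5.2 -6.5
-4.1 -8.1
-3.1 -10.0
-2.4 -12.2
-1.1 -13.2
-0.0 -14.8
1.8 -14.9
3.9 -14.9
7.8 -12.1
12.5 -8.4
```

View pics/s16.png

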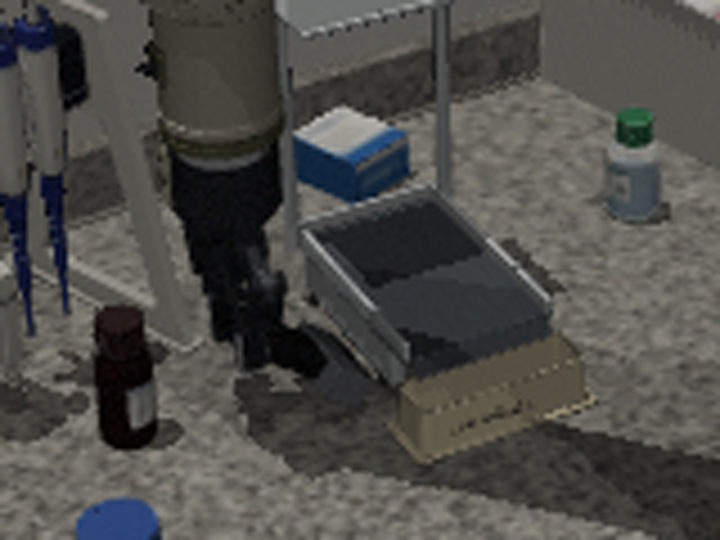

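Emit:
{"api": "send_rows", "payload": {"steps": [[[0,0.001,0],0.004],[[0,0.003,0],0.004],[[0,0.006,0],0.004],[[0,0.009,0],0.004],[[0,0.011,0],0.004],[[0,0.013,0],0.004],[[0,0.015,0],0.004],[[0,0.017,0],0.004]], "force": 20}}

```text
clock: 23.45
position: [0.6008, 0.17, 0.0827]
ee_rot: [0.999, -0.036, 0.0, 0.0]
ft_force: [-0.3, -0.3, -1.5]
grip_width: 0.446
```

```bash
python3 - <<'E'
from h import *
where(); st()
y,h,z=prof('w17.png')
for a,b,c in list(zip(y,h,z))[110::5]:
    if c<40: print(a.round(1),c.round(1))
E
```

```text
plate TCP [-32.5 148.9]
t 23.45 pos [0.6008 0.17   0.0827] xang -4.12 tiltz [ 0. -0. -1.] F [-0.3 -0.3 -1.5] tq [ 0.1  -0.03  0.03] w 0.446
t 23.50 pos [0.6008 0.1697 0.0826] xang -4.14 tiltz [-0. -0. -1.] F [ 0.4 -0.7 -1.4] tq [ 0.13 -0.03  0.01] w 0.450
-9.0 -2.0
-8.1 -4.2
-6.9 -6.0
-5.8 -7.5
-4.3 -8.5
-3.1 -10.0
-2.0 -11.5
-1.0 -13.0
-0.3 -15.2
1.6 -15.2
4.1 -14.6
7.1 -13.1
12.7 -8.2
```

Emit:
{"api": "send_rows", "payload": {"steps": [[[0,0.0015,0],0],[[0,0.003,0],0],[[0,0.0045,-0.0005],0],[[0,0.006,-0.0015],0],[[0,0.0075,-0.0025],0],[[0,0.009,-0.004],0],[[0,0.0105,-0.0055],0],[[0,0.012,-0.007],0]]}}

```text
clock: 24.5
position: [0.5997, 0.162, 0.0902]
ee_rot: [0.999, -0.034, 0.0, -0.002]
ft_force: [-0.1, 11.5, -1.1]
grip_width: 0.448
```

```bash
python3 - <<'E'
from h import *
where(); st()
y,h,z=prof('w18.png')
for a,b,c in list(zip(y,h,z))[110::5]:
    if c<40: print(a.round(1),c.round(1))
E
```

```text
plate TCP [-33.  140.8]
t 24.50 pos [0.5997 0.162  0.0902] xang -3.95 tiltz [ 0.001  0.005 -1.   ] F [-0.1 11.5 -1.1] tq [3.07 0.07 0.02] w 0.448
t 24.55 pos [0.5997 0.1618 0.0905] xang -3.97 tiltz [ 0.001  0.005 -1.   ] F [-0.1 10.  -1.9] tq [ 3.   -0.01  0.02] w 0.448
-9.4 -2.8
-8.6 -5.3
-7.0 -6.1
-6.0 -7.9
-5.2 -10.1
-3.3 -10.3
-2.1 -11.7
-0.8 -12.8
-0.2 -15.0
1.5 -15.4
3.8 -15.0
8.3 -11.5
15.6 -4.2
```

There is contact at about 11 N but the scraper isn't pivoting. The opening still reads 0.448, as it did under the hard clamp. I'll relax the grip to the earlier light-grip width while holding.

Emit:
{"api": "send_rows", "payload": {"steps": [[[0,0,0],0],[[0,0,0],0],[[0,0,0],0],[[0,0,0],0],[[0,0,0],0],[[0,0,0],0],[[0,0,0],0],[[0,0,0],0]], "hand": 0.455, "force": 20}}

```text
clock: 25.55
position: [0.5997, 0.1616, 0.0906]
ee_rot: [0.999, -0.035, 0.0, -0.002]
ft_force: [-1.2, 9.5, 0.1]
grip_width: 0.457
```

```bash
python3 - <<'E'
from h import *
where(); st()
y,h,z=prof('w19.png')
for a,b,c in list(zip(y,h,z))[110::5]:
    if c<40: print(a.round(1),c.round(1))
E
```

```text
plate TCP [-32.9 140.4]
t 25.55 pos [0.5997 0.1616 0.0906] xang -3.97 tiltz [ 0.001  0.004 -1.   ] F [-1.2  9.5  0.1] tq [ 2.41  0.21 -0.04] w 0.457
t 25.60 pos [0.5997 0.1616 0.0905] xang -3.98 tiltz [ 0.001  0.004 -1.   ] F [-0.3  9.6  0.4] tq [ 2.41  0.15 -0.03] w 0.458
-9.1 -2.3
-9.1 -6.3
-6.8 -5.7
-5.7 -7.4
-5.1 -9.9
-3.4 -10.4
-2.3 -12.0
-1.6 -14.0
-0.3 -15.2
1.1 -16.0
3.2 -15.9
8.0 -11.8
15.1 -4.9
```

Emit:
{"api": "send_rows", "payload": {"steps": [[[0,0,0],0],[[0,0,0],0],[[0,0,0],0],[[0,0,0],0],[[0,0,0],0],[[0,0,0],0],[[0,0,0],0],[[0,0,0],0]], "hand": 0.463, "force": 20}}

```text
clock: 26.6
position: [0.5998, 0.1613, 0.0907]
ee_rot: [0.999, -0.035, 0.001, -0.002]
ft_force: [-1.5, 7.7, 2.7]
grip_width: 0.466
```

```bash
python3 - <<'E'
from h import *
where(); st()
y,h,z=prof('w20.png')
for a,b,c in list(zip(y,h,z))[110::5]:
    if c<40: print(a.round(1),c.round(1))
E
```

```text
plate TCP [-32.8 140.1]
t 26.60 pos [0.5998 0.1613 0.0907] xang -3.99 tiltz [ 0.001  0.004 -1.   ] F [-1.5  7.7  2.7] tq [ 2.05  0.41 -0.04] w 0.466
t 26.65 pos [0.5998 0.1613 0.0908] xang -3.99 tiltz [ 0.001  0.004 -1.   ] F [-1.1  7.9  2.4] tq [ 1.96  0.26 -0.16] w 0.467
-9.9 -3.9
-8.6 -5.3
-7.3 -6.7
-5.8 -7.7
-5.0 -9.7
-3.4 -10.5
-2.3 -12.0
-0.9 -13.0
0.4 -14.1
2.0 -14.7
3.6 -15.3
8.3 -11.4
14.1 -6.2
```

The holding force is now dropping as the scraper yields. I'll push along the un-tilting arc at this light grip.

Emit:
{"api": "send_rows", "payload": {"steps": [[[0,0.001,-0.0015],0],[[0,0.0022,-0.0033],0],[[0,0.0035,-0.005],0],[[0,0.005,-0.0068],0],[[0,0.0065,-0.0085],0],[[0,0.008,-0.01],0],[[0,0.0095,-0.0115],0],[[0,0.011,-0.013],0]]}}

```text
clock: 27.65
position: [0.599, 0.1489, 0.1034]
ee_rot: [0.999, -0.035, 0.0, -0.001]
ft_force: [-0.9, 5.3, 0.4]
grip_width: 0.464
```

```bash
python3 - <<'E'
from h import *
where(); st()
y,h,z=prof('w21.png')
for a,b,c in list(zip(y,h,z))[90::5]:
    if c<40: print(a.round(1),c.round(1))
E
```

```text
plate TCP [-32.7 127.7]
t 27.65 pos [0.599  0.1489 0.1034] xang -4.04 tiltz [ 0.001  0.002 -1.   ] F [-0.9  5.3  0.4] tq [ 1.33  0.24 -0.07] w 0.464
t 27.70 pos [0.599  0.1486 0.1035] xang -4.06 tiltz [ 0.001  0.002 -1.   ] F [-1.5  6.4  1.7] tq [ 1.44  0.36 -0.08] w 0.464
-10.7 -5.4
-9.4 -6.7
-7.9 -7.7
-6.6 -9.0
-5.3 -10.3
-4.1 -11.7
-2.6 -12.4
-0.7 -12.7
0.2 -14.4
1.7 -15.2
3.1 -16.1
19.1 4.0
```

View pics/w21.png

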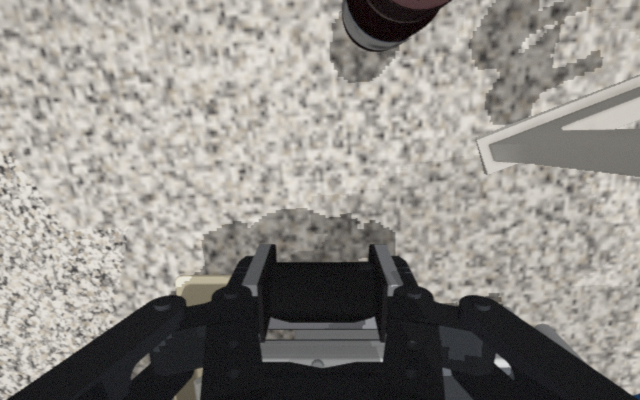

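It's pivoting: the lean is now about 39° at 6 N. Continuing along the arc.

Emit:
{"api": "send_rows", "payload": {"steps": [[[0,0.003,-0.003],0],[[0,0.006,-0.006],0],[[0,0.0095,-0.009],0],[[0,0.013,-0.012],0],[[0,0.0165,-0.0148],0],[[0,0.02,-0.0172],0],[[0,0.024,-0.0197],0],[[0,0.028,-0.022],0]]}}

```text
clock: 28.7
position: [0.597, 0.1188, 0.1246]
ee_rot: [0.999, -0.036, -0.0, 0.0]
ft_force: [0.0, 1.6, -3.9]
grip_width: 0.46
```

```bash
python3 - <<'E'
from h import *
where(); st()
y,h,z=prof('w22.png')
for a,b,c in list(zip(y,h,z))[80::5]:
    if c<60: print(a.round(1),c.round(1))
E
```

```text
plate TCP [-32.6  97.5]
t 28.70 pos [0.597  0.1188 0.1246] xang -4.13 tiltz [-0. -0. -1.] F [ 0.   1.6 -3.9] tq [ 0.72 -0.05  0.04] w 0.460
t 28.75 pos [0.5972 0.1183 0.125 ] xang -4.17 tiltz [-0.    -0.001 -1.   ] F [-0.4  2.1 -2.6] tq [ 0.78  0.37 -0.03] w 0.467
3.4 45.2
-1.2 28.8
-6.1 13.0
-9.1 2.1
-11.6 -7.2
-10.5 -9.0
-9.0 -9.8
-7.3 -10.3
-5.6 -10.8
-4.2 -11.8
-2.1 -11.7
-0.8 -12.8
1.2 -12.8
3.0 -13.2
4.7 -13.6
```

Down to 16° of lean. One more push to near upright.

Emit:
{"api": "send_rows", "payload": {"steps": [[[0,0.004,-0.0018],0],[[0,0.008,-0.0034],0],[[0,0.0115,-0.0046],0],[[0,0.015,-0.0056],0],[[0,0.0185,-0.0065],0],[[0,0.0215,-0.007],0],[[0,0.0245,-0.0075],0],[[0,0.0265,-0.0078],0]]}}

```text
clock: 29.75
position: [0.5952, 0.093, 0.1327]
ee_rot: [0.999, -0.036, 0.0, -0.0]
ft_force: [-0.4, 3.9, -2.0]
grip_width: 0.46
```

```bash
python3 - <<'E'
from h import *
where(); st()
y,h,z=prof('w23.png')
for a,b,c in list(zip(y,h,z))[50::6]:
    if c<115: print(a.round(1),c.round(1),'h',b.round(1))
p,d,K,T=cam('scene')
c=p[150:290,220:380];cv2.imwrite('pics/s23.png',cv2.resize(c,None,fx=4,fy=4,interpolation=cv2.INTER_CUBIC)[:,:,::-1])
E
```

```text
plate TCP [-32.5  71.7]
t 29.75 pos [0.5952 0.093  0.1327] xang -4.11 tiltz [ 0.  0. -1.] F [-0.4  3.9 -2. ] tq [ 1.1   0.06 -0.06] w 0.460
t 29.80 pos [0.5952 0.0928 0.1327] xang -4.12 tiltz [ 0.  0. -1.] F [-0.1  4.1 -0.6] tq [1.21 0.28 0.03] w 0.467
-14.9 65.0 h 67.7
-12.5 61.4 h 71.3
-12.4 51.3 h 81.4
-12.4 42.0 h 90.7
-12.3 33.8 h 98.9
-12.2 26.1 h 106.6
-11.6 20.4 h 112.3
-11.6 13.9 h 118.8
-11.6 7.7 h 125.1
-11.4 2.4 h 130.3
-11.3 -2.6 h 135.3
-11.4 -7.6 h 140.3
-10.5 -10.5 h 143.2
-8.8 -11.6 h 144.3
-6.6 -11.8 h 144.6
-4.3 -12.0 h 144.7
-1.5 -11.4 h 144.1
0.3 -12.4 h 145.1
3.3 -11.4 h 144.1
5.0 -12.5 h 145.3
70.3 77.5 h 55.2
75.6 78.6 h 54.1
```

View pics/s23.png

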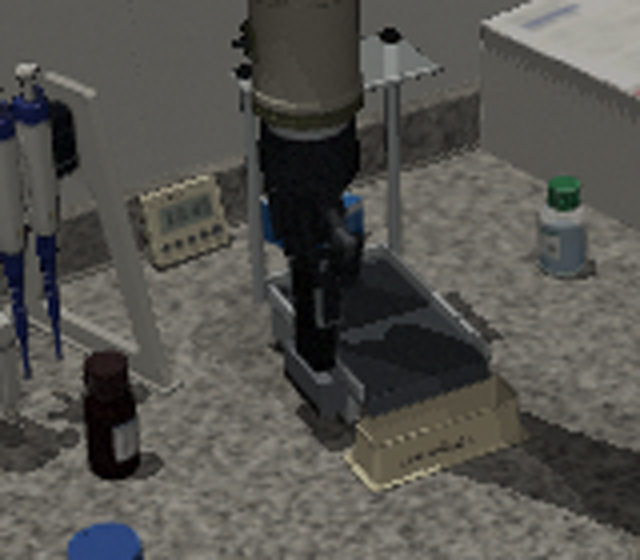

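The scraper is upright in the grip, within about 1°. I'll firm up the grip, back away from the plate and carry it to open bench at the front left.

Emit:
{"api": "send_rows", "payload": {"steps": [[[0,-0.002,0],0],[[0,-0.008,0],0],[[0,-0.025,0],0],[[0,-0.045,0],0],[[-0.02,-0.065,0],0],[[-0.05,-0.08,0],0],[[-0.08,-0.085,0],0],[[-0.101,-0.085,0],0]], "hand": 0.3, "force": 60}}

```text
clock: 30.85
position: [0.4989, 0.1874, 0.1326]
ee_rot: [0.999, -0.034, -0.0, -0.0]
ft_force: [0.4, -0.1, -1.7]
grip_width: 0.459
```

Emit:
{"api": "send_rows", "payload": {"steps": [[[0,0,0.002],0],[[0,0,0.01],0],[[0,0,0.018],0],[[0,0,0.024],0],[[0,0,0.027],0],[[0,0,0.029],0],[[0,0,0.03],0],[[0,0,0.0305],0]]}}

```text
clock: 31.85
position: [0.5007, 0.1849, 0.1021]
ee_rot: [0.999, -0.036, 0.0, -0.0]
ft_force: [-0.8, 0.0, -2.2]
grip_width: 0.455
```

```bash
python3 - <<'E'
from h import *
where(); st()
y,h,z=prof('w24.png')
for a,b,c in list(zip(y,h,z))[30::6]:
    if c<115: print(a.round(1),c.round(1),'h',b.round(1))
E
```

```text
plate TCP [-133.4  156.6]
t 31.85 pos [0.5007 0.1849 0.1021] xang -4.12 tiltz [ 0.  0. -1.] F [-0.8  0.  -2.2] tq [ 0.01 -0.03  0.05] w 0.455
t 31.90 pos [0.5007 0.1849 0.1021] xang -4.12 tiltz [ 0. -0. -1.] F [-0.5  0.9 -1.4] tq [ 0.01 -0.01 -0.02] w 0.460
-17.7 101.6 h 0.5
-16.4 91.0 h 11.1
-15.9 78.2 h 23.9
-15.8 65.9 h 36.2
-12.6 64.9 h 37.2
-12.3 54.9 h 47.2
-11.9 46.4 h 55.7
-11.8 37.8 h 64.3
-11.8 29.7 h 72.4
-12.1 21.5 h 80.6
-11.8 15.4 h 86.7
-11.4 10.2 h 91.9
-11.4 4.3 h 97.8
-11.0 -0.2 h 102.3
-11.0 -5.3 h 107.4
-10.4 -8.8 h 110.9
-8.9 -10.4 h 112.5
-7.3 -11.8 h 113.9
-4.8 -11.5 h 113.6
-2.7 -11.9 h 114.1
-0.0 -11.6 h 113.7
2.7 -11.2 h 113.3
4.8 -11.7 h 113.8
7.4 -11.5 h 113.6
88.5 98.9 h 3.2
```

View pics/w24.png

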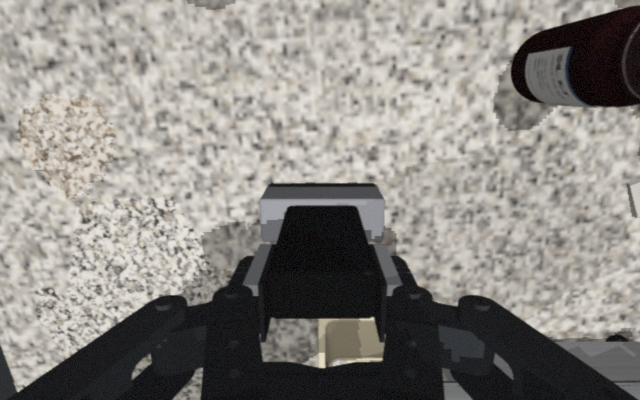

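The scraper is upright and about 1.5 mm above the bench. I'll set it down, then release.

Emit:
{"api": "send_rows", "payload": {"steps": [[[0,0,0.0005],0],[[0,0,0.001],0],[[0,0,0.0015],0],[[0,0,0.002],0],[[0,0,0.0024],0],[[0,0,0.0024],0],[[0,0,0.0024],0],[[0,0,0.0024],0]]}}

```text
clock: 32.9
position: [0.5006, 0.1852, 0.1003]
ee_rot: [0.999, -0.036, 0.0, 0.0]
ft_force: [-3.4, -1.0, 8.4]
grip_width: 0.457
```

Emit:
{"api": "send_rows", "payload": {"steps": [[[0,0,0],0],[[0,0,0],0],[[0,0,0],0],[[0,0,0],0],[[0,0,0],0],[[0,0,0],0],[[0,0,0],0],[[0,0,0],0]], "hand": 0.465, "force": 20}}

```text
clock: 33.9
position: [0.5007, 0.1852, 0.1002]
ee_rot: [0.999, -0.036, 0.0, -0.0]
ft_force: [-2.5, 0.2, 5.9]
grip_width: 0.464
```

Emit:
{"api": "send_rows", "payload": {"steps": [[[0,0,0],0],[[0,0,0],0],[[0,0,0],0],[[0,0,0],0],[[0,0,0],0],[[0,0,0],0],[[0,0,0],0],[[0,0,0],0]], "hand": 0.75}}

```text
clock: 34.9
position: [0.5006, 0.1849, 0.0996]
ee_rot: [0.999, -0.036, 0.0, 0.0]
ft_force: [0.9, -0.4, 1.0]
grip_width: 0.746
```

```bash
python3 - <<'E'
from h import *
st()
y,h,z=prof('w25.png')
for a,b,c in list(zip(y,h,z))[30::8]:
    if c<115: print(a.round(1),c.round(1),'h',b.round(1))
E
```

```text
t 34.90 pos [0.5006 0.1849 0.0996] xang -4.11 tiltz [ 0. -0. -1.] F [ 0.9 -0.4  1. ] tq [ 0.   -0.01 -0.  ] w 0.746
t 34.95 pos [0.5006 0.1849 0.0996] xang -4.12 tiltz [ 0. -0. -1.] F [ 0.3  0.  -0.6] tq [-0.02  0.    0.03] w 0.753
-18.2 99.4 h 0.1
-16.8 84.5 h 15.1
-16.4 67.8 h 31.8
-13.6 61.7 h 37.9
-13.4 48.3 h 51.3
-13.6 35.5 h 64.1
-13.2 26.1 h 73.5
-13.4 16.0 h 83.6
-13.1 8.3 h 91.3
-13.5 -0.2 h 99.8
-13.5 -7.1 h 106.6
-12.4 -11.1 h 110.7
-10.2 -12.9 h 112.4
-6.9 -12.4 h 112.0
-3.9 -12.7 h 112.3
-0.5 -12.2 h 111.8
3.3 -11.4 h 111.0
80.6 97.0 h 2.6
86.4 95.8 h 3.8
```

View pics/w25.png

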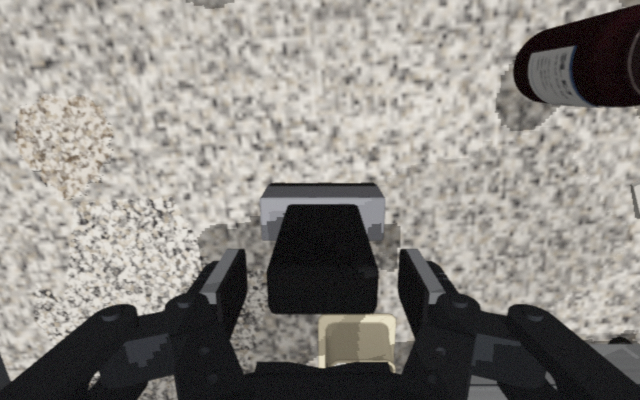

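The scraper is standing free with its top at 112 mm, so it sits flat. I'll retreat upward and check the whole scene.

Emit:
{"api": "send_rows", "payload": {"steps": [[[0,0,-0.01],0],[[0,0,-0.03],0],[[0,0,-0.055],0],[[0,0,-0.08],0],[[0,-0.01,-0.11],0],[[0,-0.03,-0.14],0],[[0,-0.045,-0.16],0],[[0,-0.05,-0.165],0]]}}

```text
clock: 35.95
position: [0.5044, 0.2361, 0.2671]
ee_rot: [0.999, -0.035, 0.002, -0.001]
ft_force: [-0.9, -0.7, -1.2]
grip_width: 0.748
```

Emit:
{"api": "send_rows", "payload": {"steps": [[[-0.01,0,0],0],[[-0.02,0,0],0],[[-0.03,0,0],0],[[-0.04,0,0],0],[[-0.05,0,0],0],[[-0.05,0,0],0],[[-0.05,0,0],0],[[-0.05,0,0],0]]}}

```text
clock: 36.95
position: [0.4546, 0.2383, 0.2645]
ee_rot: [0.999, -0.036, -0.0, -0.0]
ft_force: [0.3, 0.1, -0.2]
grip_width: 0.752
```

```bash
python3 - <<'E'
from h import *
st()
p,d,K,T=cam('wrist','w26.png')
p,d,K,T=cam('scene')
c=p[150:300,210:410];cv2.imwrite('pics/s26.png',cv2.resize(c,None,fx=3.9,fy=3.9,interpolation=cv2.INTER_CUBIC)[:,:,::-1])
p,d,K,T=cam('top')
c=p[110:260,190:440];cv2.imwrite('pics/t26.png',cv2.resize(c,None,fx=3.2,fy=3.2,interpolation=cv2.INTER_CUBIC)[:,:,::-1])
E
```

```text
t 36.95 pos [0.4546 0.2383 0.2645] xang -4.14 tiltz [-0.  0. -1.] F [ 0.3  0.1 -0.2] tq [0.02 0.03 0.01] w 0.752
```

View pics/s26.png

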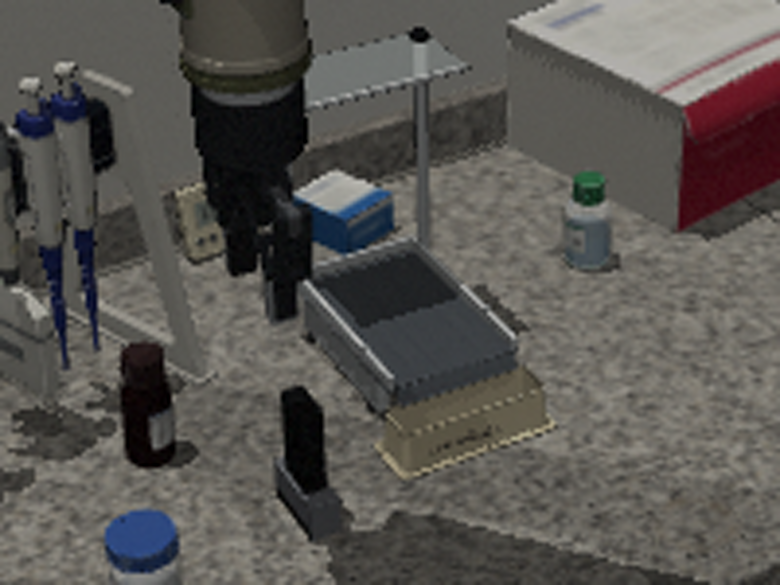

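View pics/t26.png

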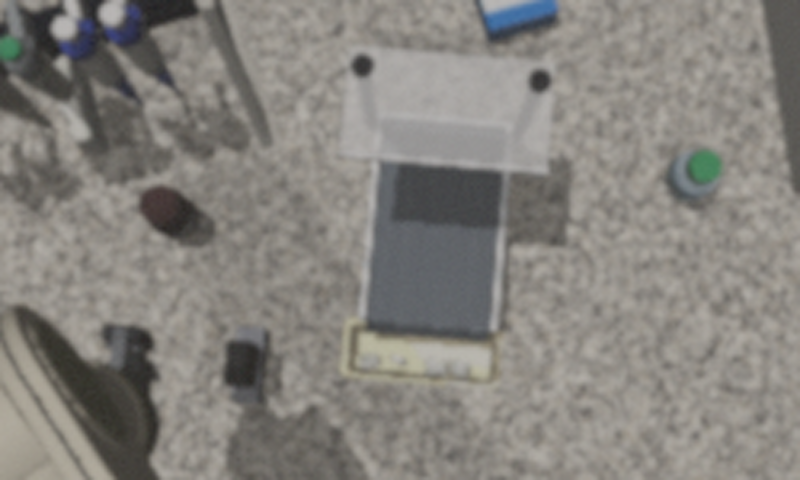

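View pics/w26.png

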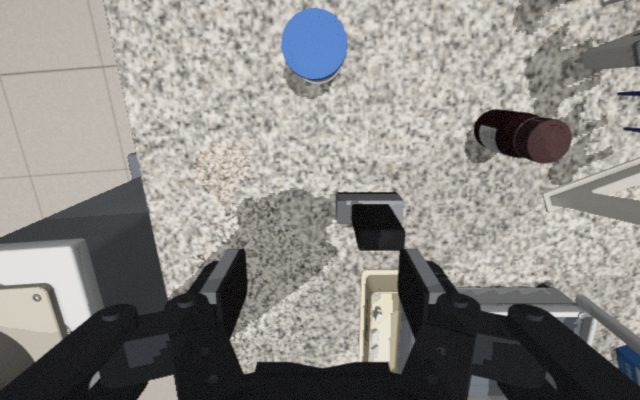

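The plate is empty, the four offcuts lie in the trough at about y = 360 in the top crop, and the scraper stands upright at (245,362). The bottles, jar, trough and shield are unmoved, and the robot is touching nothing.

```bash
python3 -c "
from h import *
st(); print(manip.hand_in())"
```

```text
t 37.10 pos [0.4544 0.2384 0.2645] xang -4.13 tiltz [-0.  0. -1.] F [0.1 0.1 0.4] tq [ 0.02 -0.04  0.03] w 0.748
the job is handed in; nothing more can be done
None
```

All four offcuts are in the trough, the scraper is standing upright on the bench, and I handed the job in at 37 s of the 64 s allowed.

- **Lean:** The moves offer no tilt, so I leaned the scraper about 53° in a light grip by pivoting its foot on the bench. That is more than the suggested 30°, because the vertical wrist had to stay in front of the shield.
- **Strokes:** Two strokes, right half then left half, from behind the rear offcuts to the lip. Net pressing force at my readings was about 4–8 N. At the end of each stroke it fell to zero as the edge reached the bend at the lip.
- **Standing it up:** I turned the scraper upright by pressing its foot against the fixed plate's left side. That peaked at about 11 N in the readings, because the grip first held too tightly to pivot and had to be relaxed.
- **Final place:** The scraper stands at the front left, near (0.50, 0.185), not where it started.

**Last checks:**
- **Pictures:** the plate is empty and all four offcuts are in the trough. The trough, shield, bottles and jar look unmoved.
- **Readings:** the scraper's top is at 112 mm with its sides vertical, and the arm is clear with the force near zero.
- **Disagreement:** the scene camera read about 6 mm off the top camera along x, so I used the top and wrist cameras instead, which agreed within about 2 mm.

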